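Ready a hydraulic hand pump: guard out, filler cap to the stop, then vent a quarter turn

ROBOT

A 7-joint arm with a two-finger parallel gripper is mounted at the origin on the work surface. World frame = base frame: x ahead of the robot, y to its left, z up, the work surface at z = 0. Lengths are in m, angles in degrees, forces in N, time in s.
With the tool pointing down it reaches from about 0.4 to 0.85 m from the base axis. Payload 6.9 kg.
Tool frame: the origin (TCP) lies at the very end of the fingers, on their centre line; the grasp point (between the pads) lies 19 mm behind it (pinch_z is the distance from the TCP to the grasp point, in m); y points along the fingers, z is the direction in which the jaws open and shut, and the axes are right-handed (so a half turn about y gives the same grasp; the last joint's range is limited). The gripper opens to 85 mm and grips with 20 to 120 N. Pads are 22 mm wide; open, the fingers measure 114 mm over their backs; the gripper's body (76 mm by 85 mm) begins 54 mm behind the grasp point. The pads swing forward as they close: fully open they stand 13 mm farther back than shut.
Start: joints at [71.935, 29.078, -13.613, 85.955, 7.202, 65.827, -8.869], TCP at [0.255, -0.57, 0.231] pointing down, gripper open.
Joint ranges: [-176.47, 176.47], [-13.61, 117.27], [-81.72, 77.17], [0.22, 143.17], [-87.28, 267.28], [10, 112.55], [-165.47, 165.47]. Speed limits (degrees/s): [136.94, 136.94, 180, 180, 180, 180, 180].

INTERFACE

Orientations are given as a 3x3 rotation matrix whose columns are the frame's x, y, z axes.
In Python, from workcell import observe, get_image, job_done, pinch_z gives the robot as it stands.
- The arm moves only by the tool carry_out, never from a script. Its argument "motion" is a list of rows, each an object of numbers: "dx", "dy", "dz": the shift along the tool's x, y, z in cm; "ax", "ay", "az": the turn, a rotation vector about the tool's x, y, z in rad; "jaw": the finger opening in cm, from 0 to 8.54. A call has exactly 8 rows; each row shifts and turns the commanded pose from where the row before left it, along the tool's axes as they then stand; what a row does not reach is not made up. A row lasts 1/10 s, in which the tool goes at most 50 mm and 8.59 degrees, less where a joint would pass 70% of its speed; a pose out of reach is approached as far as the arm can. A call with a gripper value outside its range is refused whole. The fingers move at their own pace and stop on an object; "squeeze" is the grip in N (left out, the last holds). Time passes only in rows, so rows that do not move let the fingers close, or fill a call up. It gives the time, the measured TCP pose, the force and the opening at its end, in the units of the state.
- observe(): the state, without advancing time (a new reading comes with each control period).
- get_image(name): name is "scene" or "top" or "wrist"; returns a dict with "image" (480x640x3 uint8, blue, green, red), "z_map" (480x640 float32, m along the optical axis (not along the pixel's ray), 0 where there is no reading), "fx", "fy", "cx", "cy" (pixels), "dist_coeffs" ([k1, k2, p1, p2, k3] as OpenCV has them; the pictures are not rectified), "T" (4x4, takes a point from camera to world coordinates); the wrist camera has in their place "T_tool_cam" (4x4, takes a point from camera to tool coordinates, whose origin is the TCP and whose axes are the tool frame's). Camera axes: x right, y up, looking along -z (the intrinsics and any distortion apply to the point x, -y, -z); pixel columns grow to the right and rows downward; lengths in m; the calibration is good to about 2 mm. A picture is of the moment at which its call begins: read the wrist's pose just before it.
- job_done(): hands the job in, once; it reports no verdict.
The state is a dict: "time_s": time; "qpos": joint angles; "qvel": joint speeds; "effort": joint torques, N m; "eef_pos": TCP position; "tcp_rot": TCP orientation; "force": force on the tool from outside, world axes, zero at the start; "ft_torque": the same for the moment, N m; "opening": finger opening in m.
Only numpy, scipy, OpenCV 4.12 (cv2) and the standard library are available. Lean on these libraries where they do the work, as an engineer would, in place of code of your own. Each camera call takes 0.05 s, during which the arm holds its last target.

TASK

Get the hydraulic hand pump ready for use: pull the transport guard plate up out of its slotted bracket and put it in the open grey tray without dropping it from a height. Then screw the tank's filler cap clockwise until it bottoms out, back it off a quarter turn so that the tank can breathe, and finish with the gripper still holding the cap there. Leave the other things on the bench where they are.

Things in the scene. Friction and masses are not known exactly. Their poses are not given: they have to be found in the camera images.
- pump: Hand pump fixed to the bench: grey oil tank 110 (x) by 190 (y) mm, flat top at 75 mm, on a base 130 by 230 mm. Origin: centre of its underside, straight below the filler cap's axis; z up. Steel pump head at its +y end, with a 22 mm valve knob (not to be used) that tops out at 80 mm; a stowed lever lies along its +x side, below the tank top.
- slot (a point): Middle of the slot's floor, level with the tank top, 34 mm to the pump's -x side of the cap's axis; axes as the pump's. The steel bracket on the tank top is 22 mm high, 20 by 108 mm (long along y); its slot is 6 mm wide, 94 mm long, 22 mm deep, open at the top. The guard plate stands in it.
- guard: Transport guard: flat aluminium plate 4 mm thick (x), 90 mm wide (y), 115 mm high (z), 0.1 to 0.2 kg; its top 20 mm wear a black rubber edge strip 9 mm thick to grip by. It stands in the slot close beside the cap, 93 mm proud of the bracket, in the way of a grip on the cap. Origin: middle of its lower edge; z points to the strip, x is the plate's normal.
- guard_mid (a point): Middle of the guard plate, 57.5 mm above its lower edge.
- cap_mid (a point): Middle of the filler cap, on its axis at half its height. Round ribbed black cap, 44 mm in diameter, 30 mm high, on the tank's upright 34 mm neck; grip it across its diameter at any yaw. Bottomed out, its underside is 30 mm above the tank top and 8 mm above the bracket's top. The point turns with the cap, z up; a small raised grey pointer on its top runs from the axis along +x.
- cap (a joint): Turn of the filler cap on its thread, rad. Grows as the cap is screwed on (clockwise seen from above), with 1 mm of descent per rad; the cap bottoms out on a hard stop at 5.0. It starts between 1.0 and 2.8, stays where it is left (thread friction about 0.08 N m) and does not come off (another stop at 0).
- tray: Open grey tray fixed to the bench, 190 (x) by 230 (y) by 55 mm high, walls and floor 5 mm. Origin: centre of its underside; z up. The guard may stand, lean or lie in it.
- spray_can: Bystander: blue spray can, 58 mm across, 150 mm high; origin at the centre of its underside.
- tin: Bystander: metal tin with a paper band, 84 mm across, 75 mm high; origin at the centre of its underside.
- jar: Bystander: amber jar with a dark lid, 64 mm across, 70 mm high; origin at the centre of its underside.
- coupling: Bystander: brass coupling, 30 mm across, 32 mm high, upright on the bench; origin at the centre of its underside.
- wrench: Bystander: steel wrench 180 mm long lying along its x; origin at the middle of its underside.
- screwdriver: Bystander: screwdriver 200 mm long lying along its x; origin at the middle of its underside.
- pliers: Bystander: pliers with red handles, about 150 mm long, lying along their x; origin near the pivot, on the bench.

How it is judged:
By the outcome, as a careful person would: the job done as asked, in the order asked, and still so for the second after the job is handed in, while the arm keeps its last pose, push and grip.
It also fails if it takes over 67 s, if anything falls off the work surface, if the arm or the gripper's body presses on something with over 40 N, if the wrist force passes 120 N, or if a joint passes its speed limit or range.

## Working session

There is one attempt and no reset: what is moved stays moved. The work goes in short steps, Python scripts to look and compute and a tool call to move; the robot and the scene stay as the last step left them, time stands still between calls to the robot, and variables do not carry over. Pictures are saved under pics/ and viewed, and the job is handed in when it is done.

Besides the shell and the picture viewer there is one more tool, called after ">>>" in YAML: its name, and indented under it one key for each argument. carry_out: Moves the arm, as the interface text tells. Its arguments: {"type":"object","properties":{"motion":{"type":"array","items":{"type":"object","properties":{"dx":{"type":"number"},"dy":{"type":"number"},"dz":{"type":"number"},"ax":{"type":"number"},"ay":{"type":"number"},"az":{"type":"number"},"jaw":{"type":"number"}}}},"squeeze":{"type":"number"}},"required":["motion"]}

```bash
ls; mkdir -p pics; python3 - <<'E'
from workcell import observe,get_image,pinch_z
import cv2,numpy as np
s=observe();print(s,pinch_z)
for n in("scene","top","wrist"):
    g=get_image(n);cv2.imwrite(f"pics/{n}0.png",g["image"]);np.savez(f"pics/{n}0.npz",**g)
    print(n,{k:v for k,v in g.items() if k not in("image","z_map")})
E
```

```text
pics
{'time_s': 0.0, 'qpos': array([ 71.93478979,  29.12542962, -13.6117692 ,  86.00932381,
         7.20289619,  65.82726894,  -8.86694309]), 'qvel': array([-0.0781875 ,  0.02009203, -0.05100756,  0.04509484,  0.00042658,
       -0.0429447 ,  0.08174927]), 'effort': array([-2.29329198e-04, -6.20593786e+01, -2.18645811e+00, -2.49654150e+01,
        1.28901255e-02,  1.18811033e-02,  4.21041898e-05]), 'eef_pos': array([ 0.25504384, -0.57003506,  0.23042873]), 'tcp_rot': array([[-9.12719788e-01, -7.58124563e-04,  4.08585382e-01],
       [-4.08586084e-01,  1.62852965e-03, -9.12718335e-01],
       [ 2.65607813e-05, -9.99998387e-01, -1.79615038e-03]]), 'force': array([ 0.08821778, -0.50017355,  0.60524524]), 'ft_torque': array([ 0.03618188, -0.02109199,  0.00872198]), 'opening': 0.0854382759838103} 0.0187
scene {'fx': 482.77056496060516, 'fy': 482.77056496060516, 'cx': 313.4499274814453, 'cy': 237.27958862482274, 'dist_coeffs': array([0.03727378, 0.        , 0.        , 0.        , 0.        ]), 'T': array([[-0.64760367, -0.4539292 ,  0.61201124,  1.30761752],
       [ 0.76168723, -0.40780
[... 449 characters left out ...]
00315169, -0.01526328],
       [-0.004238  ,  0.12966118,  0.9915493 ,  1.30806273],
       [ 0.        ,  0.        ,  0.        ,  1.        ]])}
wrist {'fx': 422.2285873626741, 'fy': 422.2285873626741, 'cx': 325.7731873364639, 'cy': 241.35281677598803, 'dist_coeffs': array([-0.06933206,  0.        ,  0.        ,  0.        ,  0.        ]), 'T_tool_cam': array([[ 2.11825217e-04, -9.53926096e-01, -3.00041595e-01,
        -7.75113687e-02],
       [ 2.29333761e-04,  3.00041640e-01, -9.53926078e-01,
        -1.41406422e-01],
       [ 9.99999951e-01,  1.33255931e-04,  2.82323845e-04,
        -2.37898372e-04],
       [ 0.00000000e+00,  0.00000000e+00,  0.00000000e+00,
         1.00000000e+00]])}
```

View pics/scene0.png

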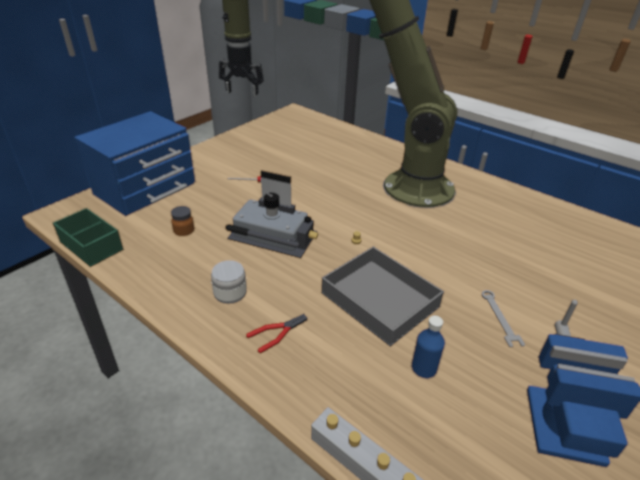

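View pics/top0.png

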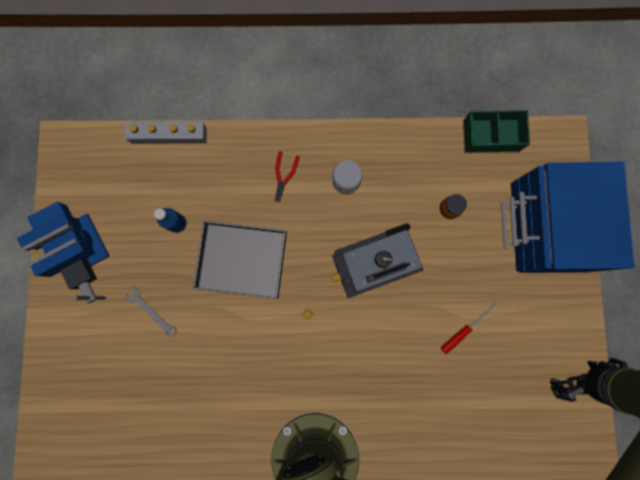

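View pics/wrist0.png

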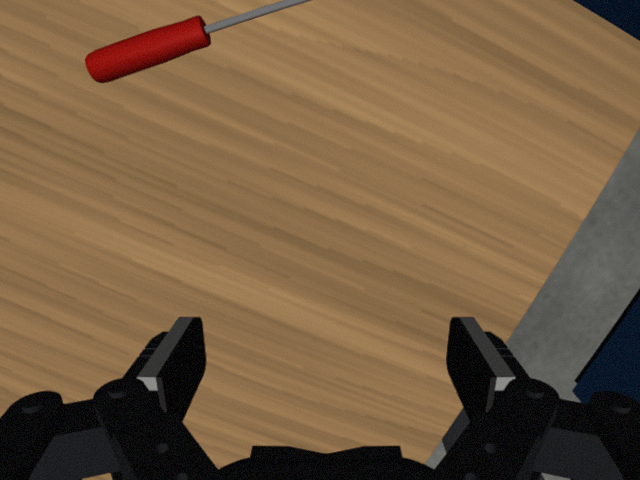

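The scene view shows the pump at about (272,222), with the guard at (277,190). The tray is at (382,293) and the spray can at (428,348). In the top view the pump is at (378,262), the guard strip at (388,272), the cap at (383,259) and the tray at (241,260). Next I'll crop in on the pump and measure it.

```bash
cat > h.py <<'E'
import numpy as np,cv2
def load(n): return dict(np.load(f"pics/{n}.npz"))
def pts(g,T=None):
    T=g["T"] if T is None else T
    K=np.array([[g["fx"],0,g["cx"]],[0,g["fy"],g["cy"]],[0,0,1.]])
    h,w=g["z_map"].shape
    u,v=np.meshgrid(np.arange(w),np.arange(h))
    r=cv2.undistortPoints(np.stack([u,v],-1).reshape(-1,1,2).astype(float),K,g["dist_coeffs"]).reshape(h,w,2)
    z=g["z_map"]
    P=np.stack([r[...,0]*z,-r[...,1]*z,-z,np.ones_like(z)],-1)@T.T
    P[z==0]=np.nan
    return P[...,:3]
def ray(g,u,v,zp,T=None):
    T=g["T"] if T is None else T
    K=np.array([[g["fx"],0,g["cx"]],[0,g["fy"],g["cy"]],[0,0,1.]])
    r=cv2.undistortPoints(np.array([[[u,v]]],float),K,g["dist_coeffs"]).ravel()
    d=T[:3,:3]@np.array([r[0],-r[1],-1]);o=T[:3,3]
    return o+d*(zp-o[2])/d[2]
def Ttool(s):
    T=np.eye(4);T[:3,:3]=s["tcp_rot"];T[:3,3]=s["eef_pos"];return T
E
python3 - <<'E'
from h import *
g=load("top0");P=pts(g);Q=pts(load("scene0"))
im=cv2.resize(g["image"][215:310,180:435],None,fx=3.1,fy=3.1,interpolation=cv2.INTER_CUBIC);cv2.imwrite("pics/topcrop.png",im)
im=cv2.resize(load("scene0")["image"][160:260,215:330],None,fx=6,fy=6,interpolation=cv2.INTER_CUBIC);cv2.imwrite("pics/sccrop.png",im)
def cl(P,lo,hi,x0=.35,x1=.62,y0=-.3,y1=0.02):
    m=(P[...,2]>lo)&(P[...,2]<hi)&(P[...,0]>x0)&(P[...,0]<x1)&(P[...,1]>y0)&(P[...,1]<y1)
    A=P[m]
    if len(A)<5: print(lo,hi,len(A));return
    r=cv2.minAreaRect((A[:,:2]*1000).astype(np.float32));print(lo,hi,len(A),A.mean(0).round(4),"rect",np.round(r[0],1),np.round(r[1],1),round(r[2],1))
for X in(P,Q):
    for lo,hi in((.175,.21),(.10,.15),(.065,.085),(.015,.06)): cl(X,lo,hi)
    cl(X,.04,.07,.3,.7,.05,.4); cl(X,-.01,.01,.3,.7,.05,.4)
E
```

```text
0.175 0.21 141 [ 0.4901 -0.1927  0.1895] rect [ 490.4 -193.4] [ 8.9 88.7] 19.7
0.1 0.15 264 [ 0.5187 -0.1798  0.1344] rect [ 502.1 -188.8] [65.  77.5] 79.5
0.065 0.085 2490 [ 0.5238 -0.1749  0.0741] rect [ 519.1 -174.7] [111.4 214.6] 19.3
0.015 0.06 602 [ 0.5529 -0.1358  0.0492] rect [ 504.9 -120.1] [139.1 365. ] 24.4
0.04 0.07 779 [0.5461 0.2218 0.0526] rect [543.8 244.9] [324.4 202. ] 82.6
-0.01 0.01 16166 [0.4897 0.2227 0.0008] rect [500. 225.] [350.  399.9] 90.0
0.175 0.21 207 [ 0.4934 -0.19    0.1839] rect [ 493.3 -191.7] [14.4 92.7] 20.1
0.1 0.15 579 [ 0.5086 -0.1812  0.1291] rect [ 517.5 -184.2] [62.9 89.2] 19.1
0.065 0.085 1562 [ 0.5323 -0.1654  0.0741] rect [ 522.4 -171.8] [113.8 213. ] 19.9
0.015 0.06 1077 [ 0.5565 -0.1305  0.0434] rect [526.7 -95.6] [ 91.5 373.2] 41.0
0.04 0.07 1554 [0.5513 0.2228 0.0497] rect [543.2 249.6] [341.1 203.4] 79.2
-0.01 0.01 11478 [0.5195 0.2392 0.0011] rect [500. 225.] [399.9 350. ] 0.0
```

View pics/topcrop.png

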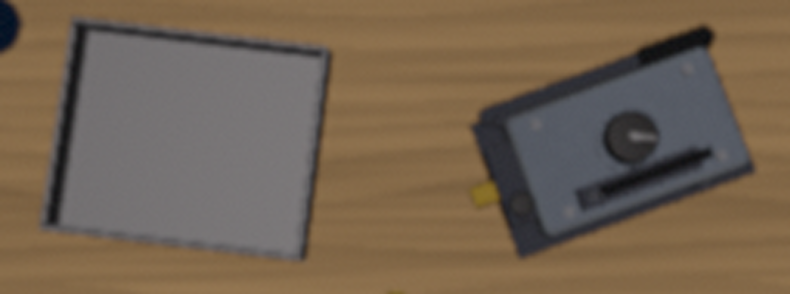

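View pics/sccrop.png

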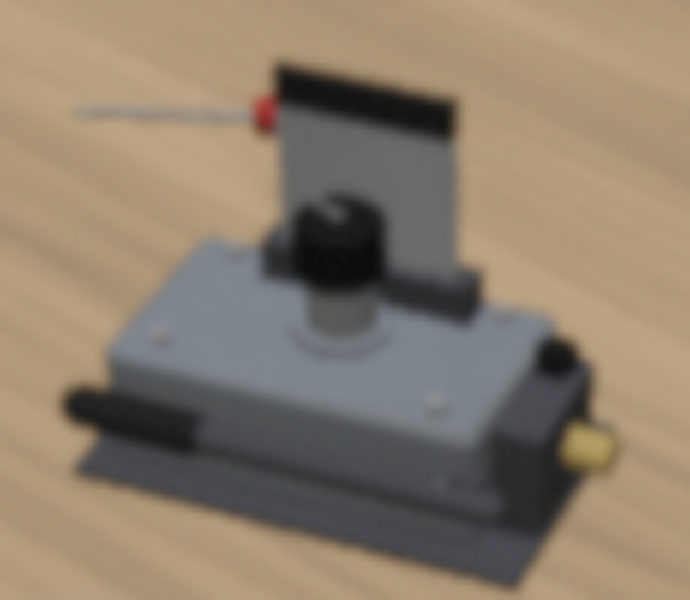

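The guard strip's top centre measures about (0.490, -0.193, 0.190) with yaw 19.7°, and its footprint is 8.9 × 88.7 mm, which fits the given size. The cap is on its +x side and the pump head faces +y, towards the tray. I'll move over the guard.

>>> carry_out:
  motion:
    - {"dx": -2.3, "dy": -0.6, "dz": -1.55}
    - {"dx": -2.3, "dy": -0.6, "dz": -1.55}
    - {"dx": -2.3, "dy": -0.6, "dz": -1.55}
    - {"dx": -2.3, "dy": -0.6, "dz": -1.55}
    - {"dx": -2.3, "dy": -0.6, "dz": -1.55}
    - {"dx": -2.3, "dy": -0.6, "dz": -1.55}
    - {"dx": -2.3, "dy": -0.6, "dz": -1.55}
    - {"dx": -2.3, "dy": -0.6, "dz": -1.55}

```text
invalid input
```

>>> carry_out:
  motion:
    - {"dx": -2.3, "dy": -0.6, "dz": -1.55}
    - {"dx": -2.3, "dy": -0.6, "dz": -1.55}
    - {"dx": -2.3, "dy": -0.6, "dz": -1.55}
    - {"dx": -2.3, "dy": -0.6, "dz": -1.55}
    - {"dx": -2.3, "dy": -0.6, "dz": -1.55}
    - {"dx": -2.3, "dy": -0.6, "dz": -1.55}
    - {"dx": -2.3, "dy": -0.6, "dz": -1.55}
    - {"dx": -2.3, "dy": -0.6, "dz": -1.55}

```text
invalid input
```

>>> carry_out:
  motion:
    - {"ay": -0.149}
    - {"ay": -0.149}
    - {"ay": -0.149}
    - {"ay": -0.149}
    - {"ay": -0.149}
    - {"ay": -0.149}
    - {"ay": -0.149}
    - {"ay": -0.149}

```text
invalid input
```

>>> carry_out:
  motion:
    - {"ay": -0.149}
    - {"ay": -0.149}
    - {}
    - {}
    - {}
    - {}
    - {}
    - {}

```text
invalid input
```

```bash
cat > snap.py <<'E'
import sys
from h import *
from workcell import observe,get_image
def snap(n,tag):
    s=observe();g=get_image(n)
    if n=="wrist": g["T"]=Ttool(s)@g["T_tool_cam"]
    cv2.imwrite(f"pics/{n}{tag}.png",g["image"]);np.savez(f"pics/{n}{tag}.npz",**g);return s,g
def st():
    s=observe();R=s["tcp_rot"];print("t",round(s["time_s"],2),"pos",s["eef_pos"].round(4),"jawyaw",round(np.degrees(np.arctan2(R[1,2],R[0,2])),2),"q",s["qpos"].round(1),"F",s["force"].round(1),"M",s["ft_torque"].round(2),"op",round(s["opening"],4),"y",R[:,1].round(3));return s
if __name__=="__main__":
    st()
    for n in sys.argv[2:]: snap(n,sys.argv[1])
E
python3 snap.py 1 wrist
```

```text
t 0.15 pos [ 0.2551 -0.5702  0.2306] jawyaw -65.89 q [ 71.9  29.1 -13.6  86.    7.2  65.8  -8.9] F [ 1.  -0.   0.4] M [-0.01  0.02 -0.02] op 0.0853 y [-0.001  0.001 -1.   ]
```

View pics/wrist1.png

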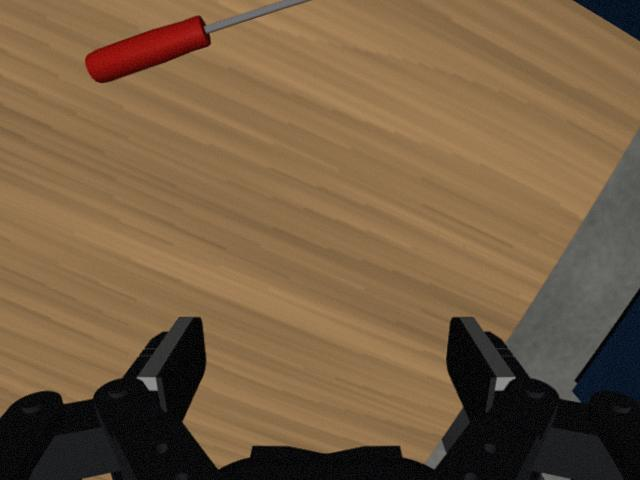

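The calls were refused and the arm hasn't moved. Each row probably needs all seven keys.

>>> carry_out:
  motion:
    - {"dx": -2.3, "dy": -0.6, "dz": -1.55, "ax": 0, "ay": 0, "az": 0, "jaw": 8.5}
    - {"dx": -2.3, "dy": -0.6, "dz": -1.55, "ax": 0, "ay": 0, "az": 0, "jaw": 8.5}
    - {"dx": -2.3, "dy": -0.6, "dz": -1.55, "ax": 0, "ay": 0, "az": 0, "jaw": 8.5}
    - {"dx": -2.3, "dy": -0.6, "dz": -1.55, "ax": 0, "ay": 0, "az": 0, "jaw": 8.5}
    - {"dx": -2.3, "dy": -0.6, "dz": -1.55, "ax": 0, "ay": 0, "az": 0, "jaw": 8.5}
    - {"dx": -2.3, "dy": -0.6, "dz": -1.55, "ax": 0, "ay": 0, "az": 0, "jaw": 8.5}
    - {"dx": -2.3, "dy": -0.6, "dz": -1.55, "ax": 0, "ay": 0, "az": 0, "jaw": 8.5}
    - {"dx": -2.3, "dy": -0.6, "dz": -1.55, "ax": 0, "ay": 0, "az": 0, "jaw": 8.5}

```text
time_s: 1.0
eef_pos: [0.3729, -0.3811, 0.2794]
tcp_rot: [[-0.913, -0.0, 0.408], [-0.408, 0.0, -0.913], [0.0, -1.0, -0.0]]
force: [-0.3, -0.3, 0.3]
opening: 0.0851
```

>>> carry_out:
  motion:
    - {"dx": -2.3, "dy": -0.4, "dz": -1.55, "ax": 0, "ay": 0, "az": 0, "jaw": 8.5}
    - {"dx": -2.3, "dy": -0.4, "dz": -1.55, "ax": 0, "ay": 0, "az": 0, "jaw": 8.5}
    - {"dx": -2.3, "dy": -0.4, "dz": -1.55, "ax": 0, "ay": 0, "az": 0, "jaw": 8.5}
    - {"dx": -2.3, "dy": -0.4, "dz": -1.55, "ax": 0, "ay": 0, "az": 0, "jaw": 8.5}
    - {"dx": -2.3, "dy": -0.4, "dz": -1.55, "ax": 0, "ay": 0, "az": 0, "jaw": 8.5}
    - {"dx": -2.3, "dy": -0.4, "dz": -1.55, "ax": 0, "ay": 0, "az": 0, "jaw": 8.5}
    - {"dx": -2.3, "dy": -0.4, "dz": -1.55, "ax": 0, "ay": 0, "az": 0, "jaw": 8.5}
    - {"dx": -2.3, "dy": -0.4, "dz": -1.55, "ax": 0, "ay": 0, "az": 0, "jaw": 8.5}

```text
time_s: 1.8
eef_pos: [0.4902, -0.1928, 0.3114]
tcp_rot: [[-0.913, -0.0, 0.408], [-0.408, 0.0, -0.913], [0.0, -1.0, -0.0]]
force: [0.8, 0.3, 0.7]
opening: 0.0853
```

>>> carry_out:
  motion:
    - {"dx": 0, "dy": 0, "dz": 0, "ax": 0, "ay": -0.149, "az": 0, "jaw": 8.5}
    - {"dx": 0, "dy": 0, "dz": 0, "ax": 0, "ay": -0.149, "az": 0, "jaw": 8.5}
    - {"dx": 0, "dy": 0, "dz": 0, "ax": 0, "ay": -0.149, "az": 0, "jaw": 8.5}
    - {"dx": 0, "dy": 0, "dz": 0, "ax": 0, "ay": -0.149, "az": 0, "jaw": 8.5}
    - {"dx": 0, "dy": 0, "dz": 0, "ax": 0, "ay": -0.149, "az": 0, "jaw": 8.5}
    - {"dx": 0, "dy": 0, "dz": 0, "ax": 0, "ay": -0.149, "az": 0, "jaw": 8.5}
    - {"dx": 0, "dy": 0, "dz": 0, "ax": 0, "ay": -0.149, "az": 0, "jaw": 8.5}
    - {"dx": 0, "dy": 0, "dz": 0, "ax": 0, "ay": -0.149, "az": 0, "jaw": 8.5}

```text
time_s: 2.6
eef_pos: [0.4897, -0.1938, 0.3112]
tcp_rot: [[0.048, -0.0, 0.999], [-0.999, 0.0, 0.048], [-0.0, -1.0, -0.0]]
force: [0.3, 0.6, -0.1]
opening: 0.0855
```

>>> carry_out:
  motion:
    - {"dx": 0, "dy": 0, "dz": 0, "ax": 0, "ay": -0.149, "az": 0, "jaw": 8.5}
    - {"dx": 0, "dy": 0, "dz": 0, "ax": 0, "ay": -0.149, "az": 0, "jaw": 8.5}
    - {"dx": 0, "dy": 0, "dz": 0, "ax": 0, "ay": 0, "az": 0, "jaw": 5.0}
    - {"dx": 0, "dy": 0, "dz": 0, "ax": 0, "ay": 0, "az": 0, "jaw": 5.0}
    - {"dx": 0, "dy": 0, "dz": 0, "ax": 0, "ay": 0, "az": 0, "jaw": 5.0}
    - {"dx": 0, "dy": 0, "dz": 0, "ax": 0, "ay": 0, "az": 0, "jaw": 5.0}
    - {"dx": 0, "dy": 0, "dz": 0, "ax": 0, "ay": 0, "az": 0, "jaw": 5.0}
    - {"dx": 0, "dy": 0, "dz": 0, "ax": 0, "ay": 0, "az": 0, "jaw": 5.0}

```text
time_s: 3.4
eef_pos: [0.4899, -0.1937, 0.3113]
tcp_rot: [[0.333, 0.0, 0.943], [-0.943, -0.0, 0.333], [0.0, -1.0, 0.0]]
force: [0.4, 0.0, 0.5]
opening: 0.0499
```

```bash
cat > snap.py <<'E'
import sys
from h import *
from workcell import observe,get_image
def snap(n,tag):
    s=observe();g=get_image(n)
    if n=="wrist": g["T"]=Ttool(s)@g["T_tool_cam"]
    cv2.imwrite(f"pics/{n}{tag}.png",g["image"]);np.savez(f"pics/{n}{tag}.npz",**g);return s,g
def st():
    s=observe();R=s["tcp_rot"];print("t",round(s["time_s"],2),"pos",s["eef_pos"].round(4),"jawyaw",round(np.degrees(np.arctan2(R[1,2],R[0,2])),2),"q",s["qpos"].round(1),"F",s["force"].round(1),"M",s["ft_torque"].round(2),"op",round(s["opening"],4),"y",R[:,1].round(3));return s
if __name__=="__main__":
    st()
    for n in sys.argv[2:]: snap(n,sys.argv[1])
E
python3 snap.py 1 wrist
python3 - <<'E'
from h import *
g=load("wrist1");P=pts(g)
for lo,hi in((.180,.205),(.125,.15),(.085,.11)):
    m=(P[...,2]>lo)&(P[...,2]<hi)&(P[...,0]>.35)&(P[...,0]<.62)
    A=P[m];r=cv2.minAreaRect((A[:,:2]*1000).astype(np.float32));print(lo,len(A),A.mean(0).round(4),np.round(r[0],1),np.round(r[1],1),round(r[2],1))
E
```

```text
t 3.4 pos [ 0.4899 -0.1937  0.3113] jawyaw 19.45 q [ 47.1  19.8 -40.3  92.4  13.2  72.7  23.9] F [0.4 0.  0.5] M [0.05 0.03 0.06] op 0.0499 y [ 0. -0. -1.]
0.18 1873 [ 0.4898 -0.1897  0.1887] [ 490.4 -191.7] [ 8.9 90.1] 19.5
0.125 2540 [ 0.521  -0.1781  0.1364] [ 513.3 -167.1] [43.9 74.2] 35.8
0.085 1379 [ 0.4862 -0.1798  0.0958] [ 506.  -184.8] [ 53.9 107.9] 19.6
```

View pics/wrist1.png

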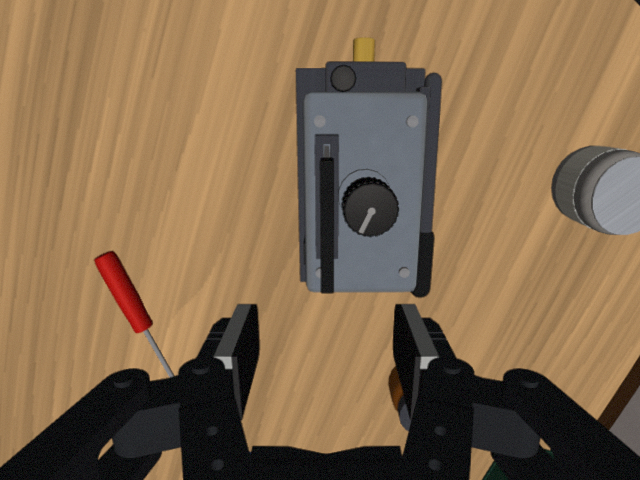

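The wrist view shows the strip at columns 320–334, rows 157–292. The cap is at (370,207), with its pointer running down-left. The wrist depth puts the strip at (0.4904, -0.1917, 0.189), which agrees with the top view. Descending to grip.

>>> carry_out:
  motion:
    - {"dx": -0.15, "dy": 3, "dz": 0.1, "ax": 0, "ay": 0, "az": 0, "jaw": 5}
    - {"dx": 0, "dy": 3, "dz": 0, "ax": 0, "ay": 0, "az": 0, "jaw": 5}
    - {"dx": 0, "dy": 3, "dz": 0, "ax": 0, "ay": 0, "az": 0, "jaw": 5}
    - {"dx": 0, "dy": 3, "dz": 0, "ax": 0, "ay": 0, "az": 0, "jaw": 5}
    - {"dx": 0, "dy": 2, "dz": 0, "ax": 0, "ay": 0, "az": 0, "jaw": 5}
    - {"dx": 0, "dy": 1, "dz": 0, "ax": 0, "ay": 0, "az": 0, "jaw": 5}
    - {"dx": 0, "dy": 0, "dz": 0, "ax": 0, "ay": 0, "az": 0, "jaw": 2}
    - {"dx": 0, "dy": 0, "dz": 0, "ax": 0, "ay": 0, "az": 0, "jaw": 0}
  squeeze: 60

```text
time_s: 4.25
eef_pos: [0.491, -0.192, 0.1621]
tcp_rot: [[0.333, 0.001, 0.943], [-0.943, -0.0, 0.333], [0.001, -1.0, 0.001]]
force: [0.5, -0.9, -0.2]
opening: 0.022
```

>>> carry_out:
  motion:
    - {"dx": 0, "dy": 0, "dz": 0, "ax": 0, "ay": 0, "az": 0, "jaw": 0}
    - {"dx": 0, "dy": 0, "dz": 0, "ax": 0, "ay": 0, "az": 0, "jaw": 0}
    - {"dx": 0, "dy": 0, "dz": 0, "ax": 0, "ay": 0, "az": 0, "jaw": 0}
    - {"dx": 0, "dy": 0, "dz": 0, "ax": 0, "ay": 0, "az": 0, "jaw": 0}
    - {"dx": 0, "dy": 0, "dz": 0, "ax": 0, "ay": 0, "az": 0, "jaw": 0}
    - {"dx": 0, "dy": -0.2, "dz": 0, "ax": 0, "ay": 0, "az": 0, "jaw": 0}
    - {"dx": 0, "dy": -0.3, "dz": 0, "ax": 0, "ay": 0, "az": 0, "jaw": 0}
    - {"dx": 0, "dy": -0.3, "dz": 0, "ax": 0, "ay": 0, "az": 0, "jaw": 0}

```text
time_s: 5.05
eef_pos: [0.4901, -0.1921, 0.1695]
tcp_rot: [[0.333, -0.0, 0.943], [-0.943, 0.0, 0.333], [-0.0, -1.0, -0.0]]
force: [0.6, 0.4, -0.7]
opening: 0.0079
```

```bash
python3 snap.py 2 wrist scene; python3 - <<'E'
from h import *
g=load("top0");P=pts(g)
# tray: rim height points
m=(P[...,2]>.04)&(P[...,2]<.07)&(P[...,0]>.35)&(P[...,0]<.66)&(P[...,1]>.06)&(P[...,1]<.34)
m=cv2.morphologyEx(m.astype(np.uint8),cv2.MORPH_CLOSE,np.ones((3,3)))
n,l,s,c=cv2.connectedComponentsWithStats(m)
for i in range(1,n):
    if s[i,4]>60:
        A=P[(l==i)];A=A[~np.isnan(A[:,0])];A=A[A[:,2]>.03];r=cv2.minAreaRect((A[:,:2]*1000).astype(np.float32));print(s[i],np.round(r[0],1),np.round(r[1],1),round(r[2],1))
E
```

```text
t 5.05 pos [ 0.4901 -0.1921  0.1695] jawyaw 19.47 q [ 44.   27.  -37.4 105.7  19.9  53.9  17.2] F [ 0.6  0.4 -0.7] M [ 0.    0.   -0.01] op 0.0079 y [-0.  0. -1.]
[193 221  93  78 717] [531.8 199.2] [230.7 189.9] 82.7
```

View pics/wrist2.png

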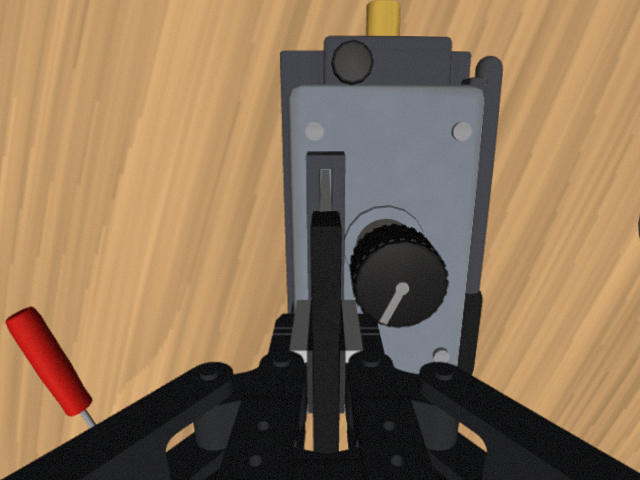

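The guard is gripped: opening 7.9 mm, and it rises freely with only about 1 N extra. The tray centre measures (0.532, 0.199) with yaw -7.3° and a 231 × 190 mm rim, which fits. I'll lift it clear and carry it over.

>>> carry_out:
  motion:
    - {"dx": 0, "dy": -1, "dz": 0, "ax": 0, "ay": 0, "az": 0, "jaw": 0}
    - {"dx": 0, "dy": -2, "dz": 0, "ax": 0, "ay": 0, "az": 0, "jaw": 0}
    - {"dx": 0, "dy": -2.5, "dz": 0, "ax": 0, "ay": 0, "az": 0, "jaw": 0}
    - {"dx": 0, "dy": -2.5, "dz": 0, "ax": 0, "ay": 0, "az": 0, "jaw": 0}
    - {"dx": -1, "dy": -1, "dz": 0.4, "ax": 0, "ay": 0, "az": 0, "jaw": 0}
    - {"dx": -2, "dy": 0, "dz": 0.9, "ax": 0, "ay": 0, "az": 0, "jaw": 0}
    - {"dx": -3, "dy": 0, "dz": 1.3, "ax": 0, "ay": 0, "az": 0, "jaw": 0}
    - {"dx": -3, "dy": 0, "dz": 1.3, "ax": 0, "ay": 0, "az": 0, "jaw": 0}

```text
time_s: 5.95
eef_pos: [0.4967, -0.0926, 0.2591]
tcp_rot: [[0.333, -0.0, 0.943], [-0.943, 0.0, 0.333], [-0.0, -1.0, -0.0]]
force: [0.1, -0.2, -1.4]
opening: 0.0078
```

>>> carry_out:
  motion:
    - {"dx": -3, "dy": 0, "dz": 1.4, "ax": 0, "ay": 0, "az": 0, "jaw": 0}
    - {"dx": -3, "dy": 0, "dz": 1.4, "ax": 0, "ay": 0, "az": 0, "jaw": 0}
    - {"dx": -3, "dy": 0, "dz": 1.4, "ax": 0, "ay": 0, "az": 0, "jaw": 0}
    - {"dx": -3, "dy": 0, "dz": 1.4, "ax": 0, "ay": 0, "az": 0, "jaw": 0}
    - {"dx": -3, "dy": 0, "dz": 1.4, "ax": 0, "ay": 0, "az": 0, "jaw": 0}
    - {"dx": -3, "dy": 0, "dz": 1.4, "ax": 0, "ay": 0, "az": 0, "jaw": 0}
    - {"dx": -3, "dy": 0, "dz": 1.4, "ax": 0, "ay": 0, "az": 0, "jaw": 0}
    - {"dx": -3, "dy": 0, "dz": 1.4, "ax": 0, "ay": 0, "az": 0, "jaw": 0}

```text
time_s: 6.75
eef_pos: [0.5218, 0.1714, 0.259]
tcp_rot: [[0.334, -0.001, 0.943], [-0.943, -0.0, 0.334], [-0.0, -1.0, -0.001]]
force: [0.9, -0.0, -0.8]
opening: 0.0081
```

>>> carry_out:
  motion:
    - {"dx": -3, "dy": 0, "dz": 1.4, "ax": 0, "ay": 0, "az": 0, "jaw": 0}
    - {"dx": -0.9, "dy": 0, "dz": 0.4, "ax": 0, "ay": 0, "az": 0, "jaw": 0}
    - {"dx": 0, "dy": 0, "dz": 0, "ax": 0, "ay": 0.1, "az": 0, "jaw": 0}
    - {"dx": 0, "dy": 0, "dz": 0, "ax": 0, "ay": 0.1, "az": 0, "jaw": 0}
    - {"dx": 0, "dy": 0, "dz": 0, "ax": 0, "ay": 0.1, "az": 0, "jaw": 0}
    - {"dx": 0, "dy": 0, "dz": 0, "ax": 0, "ay": 0.1, "az": 0, "jaw": 0}
    - {"dx": 0, "dy": 0, "dz": 0, "ax": 0, "ay": 0.068, "az": 0, "jaw": 0}
    - {"dx": 0, "dy": 0, "dz": 0, "ax": 0, "ay": 0, "az": 0, "jaw": 0}

```text
time_s: 7.55
eef_pos: [0.526, 0.212, 0.2591]
tcp_rot: [[-0.129, -0.001, 0.992], [-0.992, -0.001, -0.129], [0.001, -1.0, -0.0]]
force: [-0.1, 0.0, -1.0]
opening: 0.0082
```

```bash
python3 snap.py 3 scene
```

```text
t 7.55 pos [0.526  0.212  0.2591] jawyaw -7.39 q [ -1.2  25.1 -35.5  92.1  15.4  67.8 -47.4] F [-0.1  0.  -1. ] M [-0.05 -0.04 -0.  ] op 0.0082 y [-0.001 -0.001 -1.   ]
```

View pics/scene3.png

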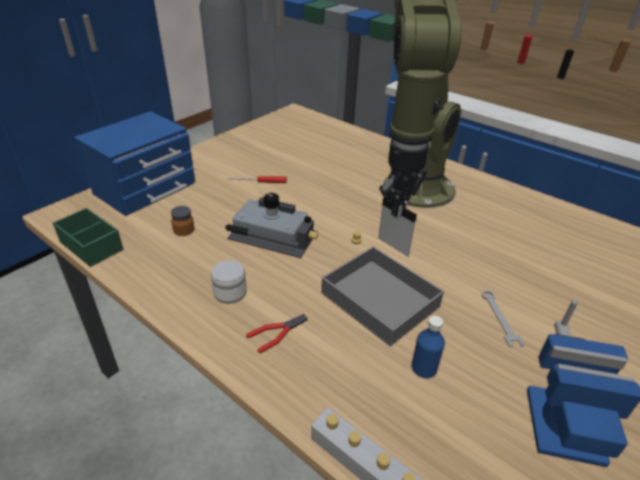

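The guard hangs plumb in the gripper at (397,228) in the scene view. I'll tilt it so its lower edge points away from the robot.

>>> carry_out:
  motion:
    - {"dx": 1.2, "dy": 0, "dz": 0, "ax": 0.1, "ay": 0, "az": 0, "jaw": 0}
    - {"dx": 0, "dy": 0, "dz": 0, "ax": 0.12, "ay": 0, "az": 0, "jaw": 0}
    - {"dx": 0, "dy": 0, "dz": 0, "ax": 0.13, "ay": 0, "az": 0, "jaw": 0}
    - {"dx": 0, "dy": 0, "dz": 0, "ax": 0.13, "ay": 0, "az": 0, "jaw": 0}
    - {"dx": 0, "dy": 0, "dz": 0, "ax": 0.13, "ay": 0, "az": 0, "jaw": 0}
    - {"dx": 0, "dy": 0, "dz": 0, "ax": 0.13, "ay": 0, "az": 0, "jaw": 0}
    - {"dx": 0, "dy": 0, "dz": 0, "ax": 0.13, "ay": 0, "az": 0, "jaw": 0}
    - {"dx": 0, "dy": 0, "dz": 0, "ax": 0.13, "ay": 0, "az": 0, "jaw": 0}

```text
time_s: 8.4
eef_pos: [0.5255, 0.191, 0.2565]
tcp_rot: [[-0.148, 0.727, 0.671], [-0.989, -0.126, -0.081], [0.026, -0.675, 0.737]]
force: [0.3, -1.8, -1.5]
opening: 0.0081
```

```bash
cat > low.py <<'E'
from snap import *
s=st();R=s["tcp_rot"];p=s["eef_pos"]
b=p+.0865*R[:,1];t=np.radians(-7.3);c=np.array([.5318,.1992])
loc=lambda q:(np.array([[np.cos(t),np.sin(t)],[-np.sin(t),np.cos(t)]])@(q[:2]-c)*1000).round(1)
print("tilt",np.degrees(np.arccos(-R[2,1])),"bottom",b.round(4),"tray-local",loc(b),"tcp local",loc(p), "low corner z",b[2]-.002*abs(R[2,2]))
d=np.array([0,0,.0095-(b[2]-.002*abs(R[2,2]))]);print("tool shift cm to 4.5 mm over floor",(R.T@d*100).round(2))
E
python3 low.py; python3 snap.py 4 scene
```

```text
t 8.4 pos [0.5255 0.191  0.2565] jawyaw -6.87 q [ -29.1   13.4  -20.5  130.9   84.6   43.4 -125.7] F [ 0.3 -1.8 -1.5] M [ 0.1   0.96 -0.05] op 0.0081 y [ 0.727 -0.126 -0.675]
tilt 47.52710156133983 bottom [0.5883 0.18   0.1981] tray-local [ 58.5 -11.8] tcp local [-5.2 -9. ] low corner z 0.19660612668256613
tool shift cm to 4.5 mm over floor [ -0.49  12.63 -13.79]
t 8.4 pos [0.5255 0.191  0.2565] jawyaw -6.87 q [ -29.1   13.4  -20.5  130.9   84.6   43.4 -125.7] F [ 0.3 -1.8 -1.5] M [ 0.1   0.96 -0.05] op 0.0081 y [ 0.727 -0.126 -0.675]
```

View pics/scene4.png

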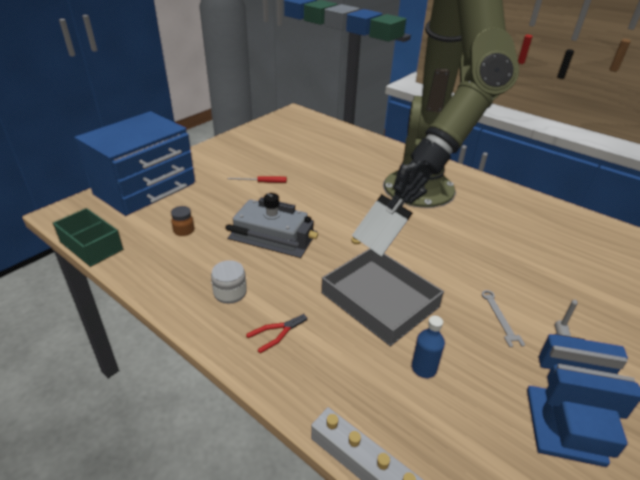

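The tilt is 47.5°, which is enough. Lowering straight down in two stages.

>>> carry_out:
  motion:
    - {"dx": -0.05, "dy": 1.35, "dz": -1.47, "ax": 0, "ay": 0, "az": 0, "jaw": 0}
    - {"dx": -0.05, "dy": 1.35, "dz": -1.47, "ax": 0, "ay": 0, "az": 0, "jaw": 0}
    - {"dx": -0.05, "dy": 1.35, "dz": -1.47, "ax": 0, "ay": 0, "az": 0, "jaw": 0}
    - {"dx": -0.05, "dy": 1.35, "dz": -1.47, "ax": 0, "ay": 0, "az": 0, "jaw": 0}
    - {"dx": -0.05, "dy": 1.35, "dz": -1.47, "ax": 0, "ay": 0, "az": 0, "jaw": 0}
    - {"dx": -0.05, "dy": 1.35, "dz": -1.47, "ax": 0, "ay": 0, "az": 0, "jaw": 0}
    - {"dx": 0, "dy": 0, "dz": 0, "ax": 0, "ay": 0, "az": 0, "jaw": 0}
    - {"dx": 0, "dy": 0, "dz": 0, "ax": 0, "ay": 0, "az": 0, "jaw": 0}

```text
time_s: 9.25
eef_pos: [0.5254, 0.1899, 0.1358]
tcp_rot: [[-0.15, 0.722, 0.675], [-0.988, -0.13, -0.081], [0.029, -0.679, 0.733]]
force: [1.0, -0.1, -0.6]
opening: 0.0084
```

```bash
python3 low.py; python3 snap.py 5 scene
```

```text
t 9.25 pos [0.5254 0.1899 0.1358] jawyaw -6.84 q [ -30.6   29.1  -21.5  139.3  107.3   51.2 -156.2] F [ 1.  -0.1 -0.6] M [0.19 0.88 0.02] op 0.0084 y [ 0.722 -0.13  -0.679]
tilt 47.20486484751814 bottom [0.5879 0.1786 0.077 ] tray-local [ 58.3 -13.3] tcp local [ -5.1 -10.1] low corner z 0.07552527132717106
tool shift cm to 4.5 mm over floor [-0.19  4.49 -4.84]
t 9.25 pos [0.5254 0.1899 0.1358] jawyaw -6.84 q [ -30.6   29.1  -21.5  139.3  107.3   51.2 -156.2] F [ 1.  -0.1 -0.6] M [0.19 0.88 0.02] op 0.0084 y [ 0.722 -0.13  -0.679]
```

View pics/scene5.png

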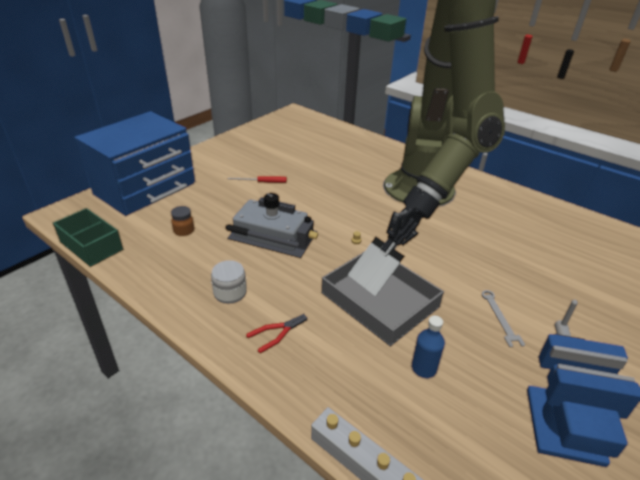

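Joints 4 and 7 are nearing their limits. I'll ease the tilt by about 9° and move out 2 cm before going lower.

>>> carry_out:
  motion:
    - {"dx": 0, "dy": 0.5, "dz": 0.45, "ax": -0.04, "ay": 0, "az": 0, "jaw": 0}
    - {"dx": 0, "dy": 0.5, "dz": 0.5, "ax": -0.04, "ay": 0, "az": 0, "jaw": 0}
    - {"dx": 0, "dy": 0.5, "dz": 0.5, "ax": -0.04, "ay": 0, "az": 0, "jaw": 0}
    - {"dx": 0, "dy": 0, "dz": 0, "ax": -0.04, "ay": 0, "az": 0, "jaw": 0}
    - {"dx": 0, "dy": 0, "dz": 0, "ax": 0, "ay": 0, "az": 0, "jaw": 0}
    - {"dx": 0, "dy": 0.8, "dz": -0.65, "ax": 0, "ay": 0, "az": 0, "jaw": 0}
    - {"dx": 0, "dy": 0.8, "dz": -0.65, "ax": 0, "ay": 0, "az": 0, "jaw": 0}
    - {"dx": 0, "dy": 0, "dz": 0, "ax": 0, "ay": 0, "az": 0, "jaw": 0}

```text
time_s: 10.1
eef_pos: [0.5449, 0.1865, 0.1146]
tcp_rot: [[-0.149, 0.607, 0.781], [-0.988, -0.114, -0.101], [0.027, -0.787, 0.617]]
force: [-0.7, -0.8, -0.7]
opening: 0.0082
```

```bash
python3 low.py
```

```text
t 10.1 pos [0.5449 0.1865 0.1146] jawyaw -7.36 q [ -25.    28.2  -18.8  132.4   99.9   37.7 -140.7] F [-0.7 -0.8 -0.7] M [ 0.12  0.8  -0.01] op 0.0082 y [ 0.607 -0.114 -0.787]
tilt 38.123072990633965 bottom [0.5974 0.1767 0.0465] tray-local [ 68. -14.] tcp local [ 14.6 -10.9] low corner z 0.04530827941147011
tool shift cm to 4.5 mm over floor [-0.1   2.82 -2.21]
```

>>> carry_out:
  motion:
    - {"dx": 0, "dy": 0.7, "dz": -0.55, "ax": 0, "ay": 0, "az": 0, "jaw": 0}
    - {"dx": 0, "dy": 0.7, "dz": -0.55, "ax": 0, "ay": 0, "az": 0, "jaw": 0}
    - {"dx": 0, "dy": 0.7, "dz": -0.55, "ax": 0, "ay": 0, "az": 0, "jaw": 0}
    - {"dx": 0, "dy": 0.7, "dz": -0.55, "ax": 0, "ay": 0, "az": 0, "jaw": 0}
    - {"dx": 0, "dy": 0.15, "dz": -0.12, "ax": 0, "ay": 0, "az": 0, "jaw": 0}
    - {"dx": 0, "dy": 0.08, "dz": -0.06, "ax": 0, "ay": 0, "az": 0, "jaw": 0}
    - {"dx": 0, "dy": 0, "dz": 0, "ax": 0, "ay": 0, "az": 0, "jaw": 0}
    - {"dx": 0, "dy": 0, "dz": 0, "ax": 0, "ay": 0, "az": 0, "jaw": 0}

```text
time_s: 10.9
eef_pos: [0.5456, 0.1858, 0.0771]
tcp_rot: [[-0.15, 0.608, 0.78], [-0.988, -0.113, -0.102], [0.026, -0.786, 0.618]]
force: [0.4, 0.3, -0.5]
opening: 0.0079
```

```bash
python3 low.py;  python3 snap.py 6 scene wrist
```

```text
t 10.9 pos [0.5456 0.1858 0.0771] jawyaw -7.46 q [ -24.4   33.3  -20.   134.2  108.1   41.2 -150.1] F [ 0.4  0.3 -0.5] M [0.16 0.75 0.04] op 0.0079 y [ 0.608 -0.113 -0.786]
tilt 38.184306266393584 bottom [0.5982 0.176  0.0091] tray-local [ 68.8 -14.6] tcp local [ 15.4 -11.6] low corner z 0.007875773783728654
tool shift cm to 4.5 mm over floor [ 0.   -0.13  0.1 ]
t 10.9 pos [0.5456 0.1858 0.0771] jawyaw -7.46 q [ -24.4   33.3  -20.   134.2  108.1   41.2 -150.1] F [ 0.4  0.3 -0.5] M [0.16 0.75 0.04] op 0.0079 y [ 0.608 -0.113 -0.786]
```

View pics/scene6.png

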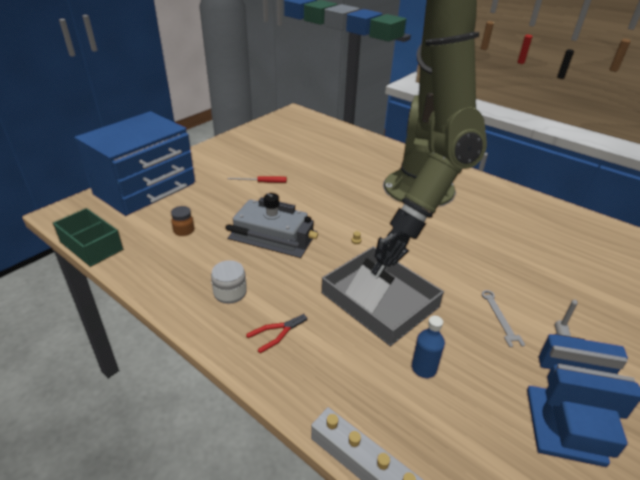

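View pics/wrist6.png

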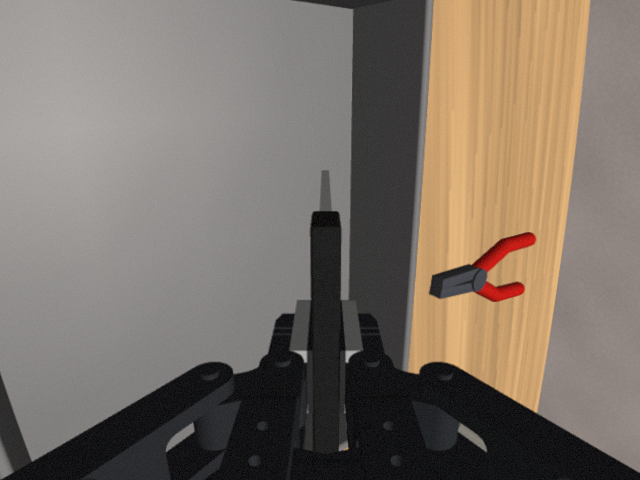

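The lower edge is about 3 mm above the tray floor, well inside the tray. I'll touch down gently, then open a little so the plate leans on the lower finger.

>>> carry_out:
  motion:
    - {"dx": 0, "dy": 0.08, "dz": -0.06, "ax": 0, "ay": 0, "az": 0, "jaw": 0}
    - {"dx": 0, "dy": 0.08, "dz": -0.06, "ax": 0, "ay": 0, "az": 0, "jaw": 0}
    - {"dx": 0, "dy": 0.08, "dz": -0.06, "ax": 0, "ay": 0, "az": 0, "jaw": 0}
    - {"dx": 0, "dy": 0, "dz": 0, "ax": 0, "ay": 0, "az": 0, "jaw": 0}
    - {"dx": 0, "dy": 0, "dz": 0, "ax": 0, "ay": 0, "az": 0, "jaw": 1.5}
    - {"dx": 0, "dy": 0, "dz": 0, "ax": 0, "ay": 0, "az": 0, "jaw": 2}
    - {"dx": 0, "dy": 0, "dz": 0, "ax": 0, "ay": 0, "az": 0, "jaw": 2.5}
    - {"dx": 0, "dy": 0, "dz": 0, "ax": 0, "ay": 0, "az": 0, "jaw": 2.5}

```text
time_s: 11.8
eef_pos: [0.5453, 0.1855, 0.0733]
tcp_rot: [[-0.15, 0.607, 0.781], [-0.988, -0.114, -0.102], [0.027, -0.787, 0.617]]
force: [0.1, -0.7, 0.1]
opening: 0.0249
```

```bash
python3 low.py;  python3 snap.py 7 scene wrist; python3 -c "
from h import *
i=load('scene7')['image'][230:350,310:460];cv2.imwrite('pics/s7c.png',cv2.resize(i,None,fx=5,fy=5,interpolation=2))"
```

```text
t 11.8 pos [0.5453 0.1855 0.0733] jawyaw -7.44 q [ -24.4   33.8  -20.1  134.4  108.7   41.5 -150.8] F [ 0.1 -0.7  0.1] M [ 0.11  0.66 -0.04] op 0.0249 y [ 0.607 -0.114 -0.787]
tilt 38.1133605872045 bottom [0.5978 0.1757 0.0052] tray-local [ 68.5 -14.9] tcp local [ 15.2 -11.9] low corner z 0.0039677953330517655
tool shift cm to 4.5 mm over floor [ 0.01 -0.44  0.34]
t 11.8 pos [0.5453 0.1855 0.0733] jawyaw -7.44 q [ -24.4   33.8  -20.1  134.4  108.7   41.5 -150.8] F [ 0.1 -0.7  0.1] M [ 0.11  0.66 -0.04] op 0.0249 y [ 0.607 -0.114 -0.787]
```

View pics/s7c.png

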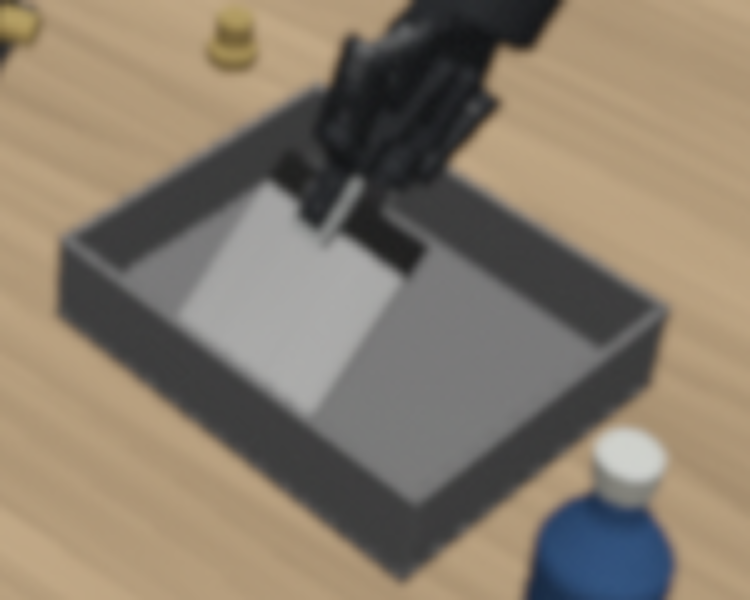

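View pics/wrist7.png

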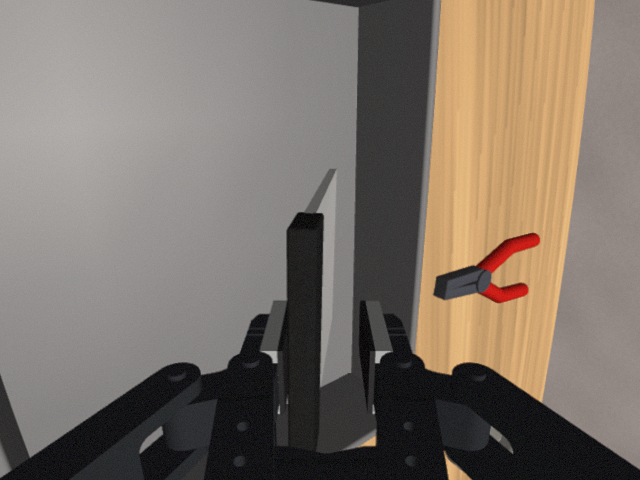

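The bottom edge is on the floor and the plate leans on the lower finger. I'll lower that finger to bring the plate flatter, then slide out along the finger axis.

>>> carry_out:
  motion:
    - {"dx": 0, "dy": 0, "dz": -0.5, "ax": 0, "ay": 0, "az": 0, "jaw": 2.5}
    - {"dx": 0, "dy": 0, "dz": -0.6, "ax": 0, "ay": 0, "az": 0, "jaw": 2.5}
    - {"dx": 0, "dy": 0, "dz": -0.6, "ax": 0, "ay": 0, "az": 0, "jaw": 2.5}
    - {"dx": 0, "dy": 0, "dz": -0.6, "ax": 0, "ay": 0, "az": 0, "jaw": 2.5}
    - {"dx": 0, "dy": 0, "dz": -0.6, "ax": 0, "ay": 0, "az": 0, "jaw": 2.5}
    - {"dx": 0, "dy": 0, "dz": -0.6, "ax": 0, "ay": 0, "az": 0, "jaw": 2.5}
    - {"dx": 0, "dy": 0, "dz": -0.3, "ax": 0, "ay": 0, "az": 0, "jaw": 2.5}
    - {"dx": 0, "dy": 0, "dz": 0, "ax": 0, "ay": 0, "az": 0, "jaw": 2.5}

```text
time_s: 12.7
eef_pos: [0.5153, 0.1895, 0.0496]
tcp_rot: [[-0.15, 0.606, 0.781], [-0.988, -0.114, -0.101], [0.027, -0.787, 0.616]]
force: [-0.9, -0.2, -0.3]
opening: 0.025
```

```bash
python3 low.py;  python3 snap.py 8 scene wrist; python3 -c "
from h import *
i=load('scene8')['image'][230:350,310:460];cv2.imwrite('pics/s8c.png',cv2.resize(i,None,fx=5,fy=5,interpolation=2))"
```

```text
t 12.7 pos [0.5153 0.1895 0.0496] jawyaw -7.39 q [ -26.4   37.   -22.5  138.4  112.1   46.7 -159.3] F [-0.9 -0.2 -0.3] M [0.14 0.74 0.04] op 0.025 y [ 0.606 -0.114 -0.787]
tilt 38.09341544571784 bottom [ 0.5678  0.1797 -0.0185] tray-local [ 38.1 -14.8] tcp local [-15.1 -11.7] low corner z -0.019728406809335405
tool shift cm to 4.5 mm over floor [ 0.08 -2.3   1.8 ]
t 12.7 pos [0.5153 0.1895 0.0496] jawyaw -7.39 q [ -26.4   37.   -22.5  138.4  112.1   46.7 -159.3] F [-0.9 -0.2 -0.3] M [0.14 0.74 0.04] op 0.025 y [ 0.606 -0.114 -0.787]
```

View pics/s8c.png

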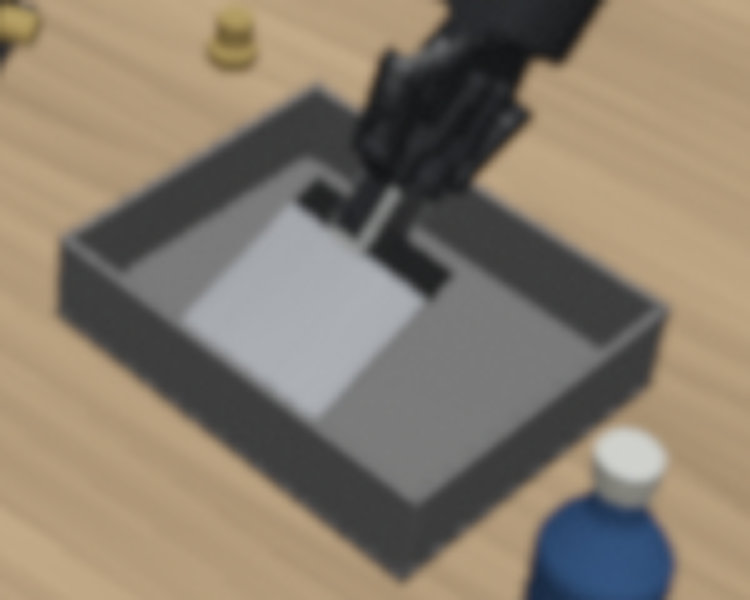

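View pics/wrist8.png

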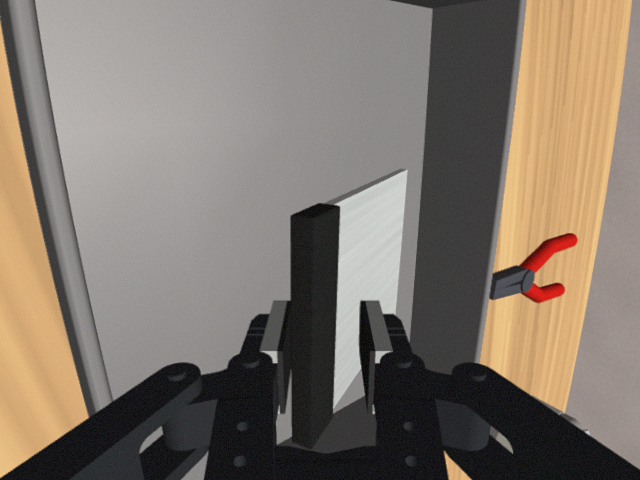

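The plate now lies back at roughly 60°. I'll open a bit more, which lowers the supporting finger further, and withdraw.

>>> carry_out:
  motion:
    - {"dx": 0, "dy": 0, "dz": 0, "ax": 0, "ay": 0, "az": 0, "jaw": 3.2}
    - {"dx": 0, "dy": 0, "dz": 0, "ax": 0, "ay": 0, "az": 0, "jaw": 4}
    - {"dx": 0, "dy": 0, "dz": 0, "ax": 0, "ay": 0, "az": 0, "jaw": 5}
    - {"dx": 0, "dy": -0.5, "dz": 0, "ax": 0, "ay": 0, "az": 0, "jaw": 5}
    - {"dx": 0, "dy": -1, "dz": 0, "ax": 0, "ay": 0, "az": 0, "jaw": 5}
    - {"dx": 0, "dy": -1.5, "dz": 0, "ax": 0, "ay": 0, "az": 0, "jaw": 5}
    - {"dx": 0, "dy": -2, "dz": 0, "ax": 0, "ay": 0, "az": 0, "jaw": 5}
    - {"dx": 0, "dy": -2, "dz": 0, "ax": 0, "ay": 0, "az": 0, "jaw": 5}

```text
time_s: 13.6
eef_pos: [0.4724, 0.1975, 0.1061]
tcp_rot: [[-0.15, 0.607, 0.78], [-0.988, -0.113, -0.102], [0.026, -0.787, 0.617]]
force: [0.3, 0.4, 0.6]
opening: 0.0499
```

```bash
python3 snap.py 9 scene top; python3 -c "
from h import *
i=load('scene9')['image'][180:350,310:460];cv2.imwrite('pics/s9c.png',cv2.resize(i,None,fx=3.5,fy=3.5,interpolation=2))"
```

```text
t 13.6 pos [0.4724 0.1975 0.1061] jawyaw -7.45 q [ -31.1   27.7  -22.8  139.8   99.4   43.4 -151.6] F [0.3 0.4 0.6] M [0.14 0.63 0.01] op 0.0499 y [ 0.607 -0.113 -0.787]
```

View pics/s9c.png

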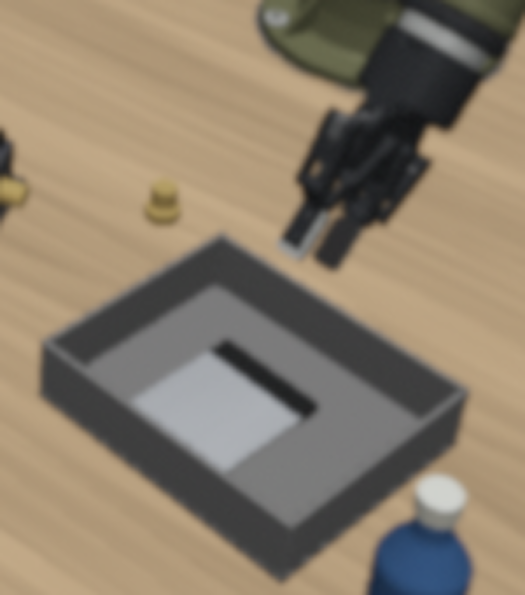

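The guard lies flat on the tray floor. Now I'll rise, level the tool, and locate the cap with the guard out of the way.

>>> carry_out:
  motion:
    - {"dx": 0.1, "dy": -2.36, "dz": 1.85, "ax": 0, "ay": 0, "az": 0, "jaw": 8}
    - {"dx": 0.1, "dy": -2.36, "dz": 1.85, "ax": 0, "ay": 0, "az": 0, "jaw": 8}
    - {"dx": 0.1, "dy": -2.36, "dz": 1.85, "ax": 0, "ay": 0, "az": 0, "jaw": 8}
    - {"dx": 0.1, "dy": -2.36, "dz": 1.85, "ax": 0, "ay": 0, "az": 0, "jaw": 8}
    - {"dx": 0.1, "dy": -2.0, "dz": 1.6, "ax": 0, "ay": 0, "az": 0, "jaw": 8}
    - {"dx": 0, "dy": 0, "dz": 0, "ax": -0.1, "ay": 0, "az": 0, "jaw": 8}
    - {"dx": 0, "dy": 0, "dz": 0, "ax": -0.12, "ay": 0, "az": 0, "jaw": 8}
    - {"dx": 0, "dy": 0, "dz": 0, "ax": -0.12, "ay": 0, "az": 0, "jaw": 8}

```text
time_s: 14.5
eef_pos: [0.4727, 0.1943, 0.2505]
tcp_rot: [[-0.154, 0.354, 0.923], [-0.988, -0.086, -0.131], [0.033, -0.931, 0.363]]
force: [0.3, -1.0, 0.0]
opening: 0.0801
```

>>> carry_out:
  motion:
    - {"dx": 0, "dy": 0, "dz": 0, "ax": -0.11, "ay": 0, "az": 0, "jaw": 8}
    - {"dx": 0, "dy": 0, "dz": 0, "ax": -0.11, "ay": 0, "az": 0, "jaw": 8}
    - {"dx": 0, "dy": 0, "dz": 0, "ax": -0.1, "ay": 0, "az": 0, "jaw": 8}
    - {"dx": 0, "dy": 0, "dz": 0, "ax": 0, "ay": 0, "az": 0, "jaw": 8}
    - {"dx": 0, "dy": 0, "dz": 0, "ax": 0, "ay": 0, "az": 0, "jaw": 8}
    - {"dx": 0, "dy": 0, "dz": 0, "ax": 0, "ay": 0, "az": 0, "jaw": 8}
    - {"dx": 0, "dy": 0, "dz": 0, "ax": 0, "ay": 0, "az": 0, "jaw": 8}
    - {"dx": 0, "dy": 0, "dz": 0, "ax": 0, "ay": 0, "az": 0, "jaw": 8}

```text
time_s: 15.3
eef_pos: [0.4728, 0.1943, 0.2502]
tcp_rot: [[-0.154, 0.05, 0.987], [-0.987, -0.042, -0.152], [0.034, -0.998, 0.056]]
force: [0.1, 0.4, -0.4]
opening: 0.0801
```

```bash
python3 - <<'E'
from snap import *
s=st();R=s["tcp_rot"];print(R.round(4))
# rotation vec (tool) to bring tool y to -Z keeping rest
y=R[:,1];t=np.array([0,0,-1.]);ax=np.cross(y,t);print("level rotvec tool",(R.T@ax).round(4))
P=pts(load("top9"));Q=pts(load("scene9"))
for X in(P,Q):
    m=(X[...,2]>.128)&(X[...,2]<.15)&(X[...,0]>.45)&(X[...,0]<.6)&(X[...,1]>-.26)&(X[...,1]<-.1);A=X[m]
    (c,r)=cv2.minEnclosingCircle((A[:,:2]*1000).astype(np.float32));print(len(A),np.median(A,0).round(4),A.mean(0).round(4),np.round(c,1),round(r,1))
E
```

```text
t 15.3 pos [0.4728 0.1943 0.2502] jawyaw -8.76 q [ -7.8  18.2 -26.8 102.4  13.4  60.9 -48.7] F [ 0.1  0.4 -0.4] M [ 0.05  0.05 -0.01] op 0.0801 y [ 0.05  -0.042 -0.998]
[[-0.1542  0.05    0.9868]
 [-0.9875 -0.0424 -0.1521]
 [ 0.0342 -0.9978  0.0559]]
level rotvec tool [-0.0559 -0.      0.0342]
232 [ 0.5213 -0.1809  0.1377] [ 0.5216 -0.181   0.1375] [ 522.2 -181.8] 22.2
147 [ 0.5273 -0.1764  0.1369] [ 0.527  -0.1767  0.1362] [ 524.1 -178.8] 23.5
```

The cap axis measures (0.522, -0.1815) and its top is at about 0.1375, so the cap sits near 2.5 rad. The 22.2 mm radius fits. Next I'll level the tool and move over the cap, then turn it anticlockwise to leave wrist range for screwing.

>>> carry_out:
  motion:
    - {"dx": 0, "dy": 0, "dz": 0, "ax": -0.056, "ay": 0, "az": 0.034, "jaw": 8}
    - {"dx": 1.5, "dy": 0, "dz": 0.4, "ax": 0, "ay": 0, "az": 0, "jaw": 8}
    - {"dx": 2.9, "dy": 0, "dz": 0.85, "ax": 0, "ay": 0, "az": 0, "jaw": 8}
    - {"dx": 2.9, "dy": 0, "dz": 0.85, "ax": 0, "ay": 0, "az": 0, "jaw": 8}
    - {"dx": 2.9, "dy": 0, "dz": 0.85, "ax": 0, "ay": 0, "az": 0, "jaw": 8}
    - {"dx": 2.9, "dy": 0, "dz": 0.85, "ax": 0, "ay": 0, "az": 0, "jaw": 8}
    - {"dx": 2.9, "dy": 0, "dz": 0.85, "ax": 0, "ay": 0, "az": 0, "jaw": 8}
    - {"dx": 2.9, "dy": 0, "dz": 0.85, "ax": 0, "ay": 0, "az": 0, "jaw": 8}

```text
time_s: 16.1
eef_pos: [0.4983, -0.0023, 0.2501]
tcp_rot: [[-0.154, -0.0, 0.988], [-0.988, -0.0, -0.154], [0.0, -1.0, -0.0]]
force: [0.4, 0.7, -0.2]
opening: 0.0802
```

>>> carry_out:
  motion:
    - {"dx": 2.9, "dy": 0, "dz": 0.85, "ax": 0, "ay": 0, "az": 0, "jaw": 8}
    - {"dx": 2.9, "dy": 0, "dz": 0.85, "ax": 0, "ay": 0, "az": 0, "jaw": 8}
    - {"dx": 2.9, "dy": 0, "dz": 0.85, "ax": 0, "ay": 0, "az": 0, "jaw": 8}
    - {"dx": 2.9, "dy": 0, "dz": 0.85, "ax": 0, "ay": 0, "az": 0, "jaw": 8}
    - {"dx": 2.9, "dy": 0, "dz": 0.85, "ax": 0, "ay": 0, "az": 0, "jaw": 8}
    - {"dx": 2.5, "dy": 0, "dz": 0.85, "ax": 0, "ay": 0, "az": 0, "jaw": 8}
    - {"dx": 0, "dy": 0, "dz": 0, "ax": 0, "ay": 0, "az": 0, "jaw": 8}
    - {"dx": 0, "dy": 0, "dz": 0, "ax": 0, "ay": -0.1, "az": 0, "jaw": 8}

```text
time_s: 16.9
eef_pos: [0.5224, -0.1773, 0.2497]
tcp_rot: [[-0.056, -0.001, 0.998], [-0.998, -0.0, -0.056], [0.0, -1.0, -0.001]]
force: [0.5, 0.6, -0.0]
opening: 0.0802
```

>>> carry_out:
  motion:
    - {"dx": 0, "dy": 0, "dz": 0, "ax": 0, "ay": -0.145, "az": 0, "jaw": 8}
    - {"dx": 0, "dy": 0, "dz": 0, "ax": 0, "ay": -0.145, "az": 0, "jaw": 8}
    - {"dx": 0, "dy": 0, "dz": 0, "ax": 0, "ay": -0.145, "az": 0, "jaw": 8}
    - {"dx": 0, "dy": 0, "dz": 0, "ax": 0, "ay": -0.145, "az": 0, "jaw": 8}
    - {"dx": 0, "dy": 0, "dz": 0, "ax": 0, "ay": -0.145, "az": 0, "jaw": 8}
    - {"dx": 0, "dy": 0, "dz": 0, "ax": 0, "ay": -0.145, "az": 0, "jaw": 8}
    - {"dx": 0, "dy": 0, "dz": 0, "ax": 0, "ay": -0.145, "az": 0, "jaw": 8}
    - {"dx": 0, "dy": 0, "dz": 0, "ax": 0, "ay": -0.145, "az": 0, "jaw": 8}

```text
time_s: 17.7
eef_pos: [0.5225, -0.1759, 0.25]
tcp_rot: [[0.897, -0.001, 0.443], [-0.443, -0.0, 0.897], [-0.001, -1.0, -0.001]]
force: [-1.2, -0.3, 0.2]
opening: 0.08
```

>>> carry_out:
  motion:
    - {"dx": 0, "dy": 0, "dz": 0, "ax": 0, "ay": -0.145, "az": 0, "jaw": 8}
    - {"dx": 0, "dy": 0, "dz": 0, "ax": 0, "ay": -0.145, "az": 0, "jaw": 8}
    - {"dx": 0, "dy": 0, "dz": 0, "ax": 0, "ay": -0.145, "az": 0, "jaw": 8}
    - {"dx": 0, "dy": 0, "dz": 0, "ax": 0, "ay": -0.145, "az": 0, "jaw": 8}
    - {"dx": 0, "dy": 0, "dz": 0, "ax": 0, "ay": -0.1, "az": 0, "jaw": 8}
    - {"dx": 0, "dy": 0, "dz": 0, "ax": 0, "ay": 0, "az": 0, "jaw": 8}
    - {"dx": 0, "dy": 0, "dz": 0, "ax": 0, "ay": 0, "az": 0, "jaw": 8}
    - {"dx": 0, "dy": 0, "dz": 0, "ax": 0, "ay": 0, "az": 0, "jaw": 8}

```text
time_s: 18.5
eef_pos: [0.5226, -0.1768, 0.2499]
tcp_rot: [[0.978, -0.001, -0.21], [0.21, -0.0, 0.978], [-0.001, -1.0, 0.0]]
force: [-0.4, 1.5, -0.4]
opening: 0.0801
```

```bash
python3 snap.py 10 wrist top; python3 - <<'E'
from snap import *
for n in("wrist10","top10"):
    X=pts(load(n))
    m=(X[...,2]>.128)&(X[...,2]<.15)&(X[...,0]>.45)&(X[...,0]<.6)&(X[...,1]>-.26)&(X[...,1]<-.1);A=X[m]
    if len(A)<20: print(n,len(A));continue
    (c,r)=cv2.minEnclosingCircle((A[:,:2]*1000).astype(np.float32));print(n,len(A),np.median(A,0).round(4),np.round(c,1),round(r,1))
E
```

```text
t 18.5 pos [ 0.5226 -0.1768  0.2499] jawyaw 102.14 q [ 47.5  26.8 -48.3  95.1  21.3  67.8  96.2] F [-0.4  1.5 -0.4] M [-0.04 -0.03 -0.01] op 0.0801 y [-0.001 -0.    -1.   ]
wrist10 3641 [ 0.5204 -0.1799  0.1368] [ 522.4 -179.8] 22.2
top10 68 [ 0.5085 -0.18    0.137 ] [ 511.5 -179. ] 18.7
```

View pics/wrist10.png

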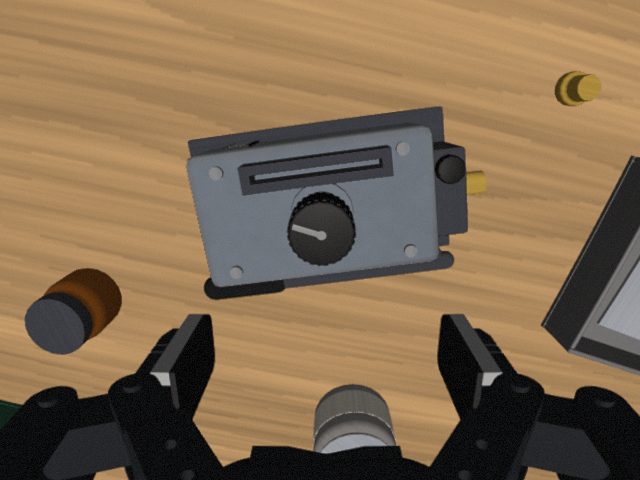

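The wrist view shows the cap at (321,230) with its pointer towards the left, and the bracket slot is empty. The wrist and top views agree on the cap axis within 2 mm, so I'll use (0.5222, -0.1805). Descending over it and gripping.

>>> carry_out:
  motion:
    - {"dx": -0.12, "dy": 3, "dz": -0.35, "ax": 0, "ay": 0, "az": 0, "jaw": 8}
    - {"dx": 0, "dy": 3, "dz": 0, "ax": 0, "ay": 0, "az": 0, "jaw": 8}
    - {"dx": 0, "dy": 3, "dz": 0, "ax": 0, "ay": 0, "az": 0, "jaw": 8}
    - {"dx": 0, "dy": 2.5, "dz": 0, "ax": 0, "ay": 0, "az": 0, "jaw": 8}
    - {"dx": 0, "dy": 1.7, "dz": 0, "ax": 0, "ay": 0, "az": 0, "jaw": 8}
    - {"dx": 0, "dy": 1, "dz": 0, "ax": 0, "ay": 0, "az": 0, "jaw": 8}
    - {"dx": 0, "dy": 0, "dz": 0, "ax": 0, "ay": 0, "az": 0, "jaw": 6.5}
    - {"dx": 0, "dy": 0, "dz": 0, "ax": 0, "ay": 0, "az": 0, "jaw": 5.2}
  squeeze: 40

```text
time_s: 19.4
eef_pos: [0.5225, -0.1808, 0.1084]
tcp_rot: [[0.977, -0.0, -0.212], [0.212, 0.0, 0.977], [-0.0, -1.0, 0.0]]
force: [0.6, 0.1, 0.6]
opening: 0.0531
```

```bash
python3 snap.py 11 wrist
```

```text
t 19.4 pos [ 0.5225 -0.1808  0.1084] jawyaw 102.24 q [ 43.6  35.2 -42.8 106.   30.3  50.8  88.5] F [0.6 0.1 0.6] M [0.   0.01 0.02] op 0.0531 y [-0.  0. -1.]
```

View pics/wrist11.png

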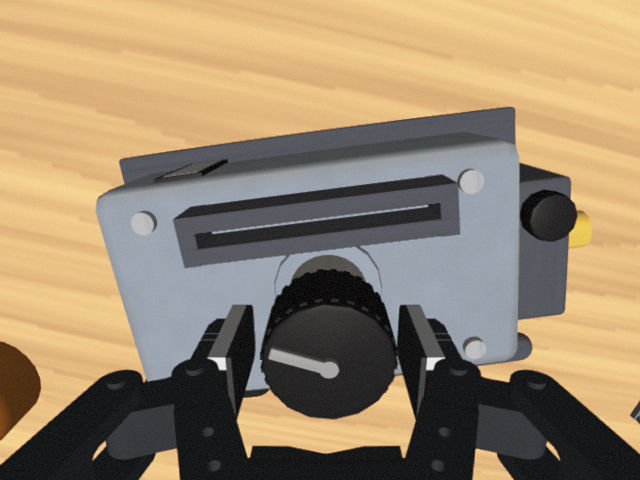

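The cap is centred between the pads, axis at (330,369). The pointer tip is at (270,352) and visible, so I can use it to check for slip. Closing.

>>> carry_out:
  motion:
    - {"dx": 0, "dy": 0, "dz": 0, "ax": 0, "ay": 0, "az": 0, "jaw": 4.4}
    - {"dx": 0, "dy": 0, "dz": 0, "ax": 0, "ay": 0, "az": 0, "jaw": 3.5}
    - {"dx": 0, "dy": 0, "dz": 0, "ax": 0, "ay": 0, "az": 0, "jaw": 3.5}
    - {"dx": 0, "dy": 0, "dz": 0, "ax": 0, "ay": 0, "az": 0, "jaw": 3.5}
    - {"dx": 0, "dy": 0, "dz": 0, "ax": 0, "ay": 0, "az": 0, "jaw": 3.5}
    - {"dx": 0, "dy": 0.01, "dz": 0, "ax": 0, "ay": 0.1, "az": 0, "jaw": 3.5}
    - {"dx": 0, "dy": 0.01, "dz": 0, "ax": 0, "ay": 0.1, "az": 0, "jaw": 3.5}
    - {"dx": 0, "dy": 0.01, "dz": 0, "ax": 0, "ay": 0.1, "az": 0, "jaw": 3.5}
  squeeze: 40

```text
time_s: 20.25
eef_pos: [0.5226, -0.1801, 0.1088]
tcp_rot: [[0.996, 0.001, 0.09], [-0.09, 0.0, 0.996], [0.001, -1.0, 0.0]]
force: [-1.7, 2.7, 5.1]
opening: 0.0423
```

```bash
cat > ptr.py <<'E'
from snap import *
import sys
def ptr(tag):
    s,g=snap("wrist",tag);st()
    X=pts(g);gr=g["image"].max(2)
    c=np.array([.5222,-.1805])
    m=(np.hypot(X[...,0]-c[0],X[...,1]-c[1])<.0185)&(X[...,2]>.128)&(X[...,2]<.145)&(gr>100)
    n,l,stt,_=cv2.connectedComponentsWithStats(m.astype(np.uint8));
    if n<2: print("no ptr");return
    i=1+stt[1:,4].argmax();A=X[l==i];v,u=np.nonzero(l==i)
    dd=A[:,:2]-c;vx,vy,x0,y0=cv2.fitLine((A[:,:2]*1000).astype(np.float32),cv2.DIST_L2,0,.01,.01).ravel()
    if dd.mean(0)@[vx,vy]<0: vx,vy=-vx,-vy
    R=s["tcp_rot"];j=np.degrees(np.arctan2(R[1,2],R[0,2]));a=np.degrees(np.arctan2(vy,vx))
    tp=X[(np.hypot(X[...,0]-c[0],X[...,1]-c[1])<.015)&(X[...,2]>.125)&(X[...,2]<.145)&(gr<100)]
    print("px",stt[i],"ptr yaw",round(a,1),"ptr-jaw",round((a-j)%360,1),"top z",np.median(tp[:,2]).round(4),len(tp))
if __name__=="__main__": ptr(sys.argv[1])
E
python3 ptr.py 12
```

```text
t 20.3 pos [ 0.5226 -0.1801  0.1089] jawyaw 84.51 q [ 40.8  33.8 -37.8 106.1  26.8  49.2  74.2] F [-1.4  3.7  4.2] M [ 0.72  0.22 -0.07] op 0.0416 y [ 0.001  0.    -1.   ]
px [266 347  70  30 853] ptr yaw -113.0 ptr-jaw 162.1 top z 0.1365 5378
```

View pics/wrist12.png

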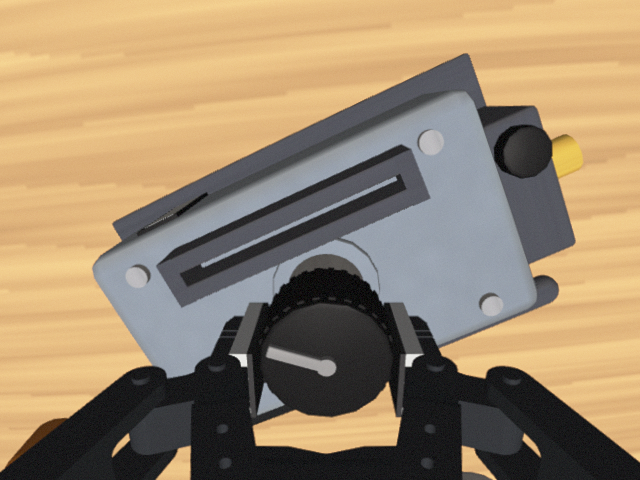

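The pointer has turned with the jaw, and Mz of -0.07 matches the thread friction. The cap started at or below 2.8 rad, so at least 1.9 rad remains. Screwing on.

>>> carry_out:
  motion:
    - {"dx": 0, "dy": 0.014, "dz": 0, "ax": 0, "ay": 0.14, "az": 0, "jaw": 3.5}
    - {"dx": 0, "dy": 0.014, "dz": 0, "ax": 0, "ay": 0.14, "az": 0, "jaw": 3.5}
    - {"dx": 0, "dy": 0.014, "dz": 0, "ax": 0, "ay": 0.14, "az": 0, "jaw": 3.5}
    - {"dx": 0, "dy": 0.014, "dz": 0, "ax": 0, "ay": 0.14, "az": 0, "jaw": 3.5}
    - {"dx": 0, "dy": 0.014, "dz": 0, "ax": 0, "ay": 0.14, "az": 0, "jaw": 3.5}
    - {"dx": 0, "dy": 0.014, "dz": 0, "ax": 0, "ay": 0.14, "az": 0, "jaw": 3.5}
    - {"dx": 0, "dy": 0.014, "dz": 0, "ax": 0, "ay": 0.14, "az": 0, "jaw": 3.5}
    - {"dx": 0, "dy": 0.014, "dz": 0, "ax": 0, "ay": 0.14, "az": 0, "jaw": 3.5}

```text
time_s: 21.1
eef_pos: [0.5222, -0.1807, 0.1077]
tcp_rot: [[0.353, -0.0, 0.936], [-0.936, -0.0, 0.353], [0.0, -1.0, -0.0]]
force: [-3.2, 1.6, 6.9]
opening: 0.0423
```

```bash
python3 ptr.py 13
```

```text
t 21.15 pos [ 0.5221 -0.1807  0.1077] jawyaw 20.16 q [ 29.3  30.9 -19.3 106.3  13.9  45.1  22.8] F [-2.7  1.9  7.4] M [ 0.44  0.48 -0.08] op 0.042 y [-0. -0. -1.]
px [266 347  69  29 809] ptr yaw -177.1 ptr-jaw 162.2 top z 0.1353 5417
```

>>> carry_out:
  motion:
    - {"dx": 0, "dy": 0.01, "dz": 0, "ax": 0, "ay": 0.1, "az": 0, "jaw": 3.5}
    - {"dx": 0, "dy": 0.01, "dz": 0, "ax": 0, "ay": 0.1, "az": 0, "jaw": 3.5}
    - {"dx": 0, "dy": 0.01, "dz": 0, "ax": 0, "ay": 0.1, "az": 0, "jaw": 3.5}
    - {"dx": 0, "dy": 0.01, "dz": 0, "ax": 0, "ay": 0.1, "az": 0, "jaw": 3.5}
    - {"dx": 0, "dy": 0.01, "dz": 0, "ax": 0, "ay": 0.1, "az": 0, "jaw": 3.5}
    - {"dx": 0, "dy": 0.01, "dz": 0, "ax": 0, "ay": 0.1, "az": 0, "jaw": 3.5}
    - {"dx": 0, "dy": 0.01, "dz": 0, "ax": 0, "ay": 0.1, "az": 0, "jaw": 3.5}
    - {"dx": 0, "dy": 0, "dz": 0, "ax": 0, "ay": 0, "az": 0, "jaw": 3.5}

```text
time_s: 21.95
eef_pos: [0.5217, -0.1807, 0.107]
tcp_rot: [[-0.331, -0.001, 0.944], [-0.944, -0.0, -0.331], [0.0, -1.0, -0.001]]
force: [-3.9, 1.7, 8.6]
opening: 0.0419
```

```bash
python3 ptr.py 14
```

```text
t 22.0 pos [ 0.5217 -0.1807  0.1069] jawyaw -19.17 q [ 21.8  30.2  -7.9 106.5   5.7  43.8  -8.4] F [-3.9  1.8  9.3] M [ 0.26  0.85 -0.12] op 0.0421 y [-0.001 -0.    -1.   ]
px [268 347  68  30 813] ptr yaw 142.4 ptr-jaw 161.8 top z 0.1346 5406
```

No slip: pointer minus jaw holds at 162°, and the cap top is coming down. From here I'll use smaller steps and watch for the stop.

>>> carry_out:
  motion:
    - {"dx": 0, "dy": 0.005, "dz": 0, "ax": 0, "ay": 0.05, "az": 0, "jaw": 3.5}
    - {"dx": 0, "dy": 0.005, "dz": 0, "ax": 0, "ay": 0.05, "az": 0, "jaw": 3.5}
    - {"dx": 0, "dy": 0.005, "dz": 0, "ax": 0, "ay": 0.05, "az": 0, "jaw": 3.5}
    - {"dx": 0, "dy": 0.005, "dz": 0, "ax": 0, "ay": 0.05, "az": 0, "jaw": 3.5}
    - {"dx": 0, "dy": 0.005, "dz": 0, "ax": 0, "ay": 0.05, "az": 0, "jaw": 3.5}
    - {"dx": 0, "dy": 0.005, "dz": 0, "ax": 0, "ay": 0.05, "az": 0, "jaw": 3.5}
    - {"dx": 0, "dy": 0.005, "dz": 0, "ax": 0, "ay": 0.05, "az": 0, "jaw": 3.5}
    - {"dx": 0, "dy": 0, "dz": 0, "ax": 0, "ay": 0, "az": 0, "jaw": 3.5}

```text
time_s: 22.8
eef_pos: [0.5215, -0.1806, 0.1066]
tcp_rot: [[-0.633, -0.001, 0.774], [-0.774, 0.0, -0.633], [0.001, -1.0, -0.001]]
force: [-5.1, 2.4, 11.3]
opening: 0.0421
```

```bash
python3 ptr.py 15
```

```text
t 22.85 pos [ 0.5215 -0.1806  0.1066] jawyaw -39.2 q [ 17.9  30.1  -2.1 106.6   1.5  43.4 -24.2] F [-5.   1.2  9.9] M [ 0.4   1.01 -0.08] op 0.0424 y [-0.001  0.    -1.   ]
px [269 348  66  29 805] ptr yaw 122.9 ptr-jaw 162.1 top z 0.1342 5416
```

>>> carry_out:
  motion:
    - {"dx": 0, "dy": 0, "dz": 0, "ax": 0, "ay": 0.05, "az": 0, "jaw": 3.5}
    - {"dx": 0, "dy": 0, "dz": 0, "ax": 0, "ay": 0.05, "az": 0, "jaw": 3.5}
    - {"dx": 0, "dy": 0, "dz": 0, "ax": 0, "ay": 0.05, "az": 0, "jaw": 3.5}
    - {"dx": 0, "dy": 0, "dz": 0, "ax": 0, "ay": 0.05, "az": 0, "jaw": 3.5}
    - {"dx": 0, "dy": 0, "dz": 0, "ax": 0, "ay": 0.05, "az": 0, "jaw": 3.5}
    - {"dx": 0, "dy": 0, "dz": 0, "ax": 0, "ay": 0.05, "az": 0, "jaw": 3.5}
    - {"dx": 0, "dy": 0, "dz": 0, "ax": 0, "ay": 0.05, "az": 0, "jaw": 3.5}
    - {"dx": 0, "dy": 0, "dz": 0, "ax": 0, "ay": 0, "az": 0, "jaw": 3.5}

```text
time_s: 23.65
eef_pos: [0.5214, -0.1804, 0.1063]
tcp_rot: [[-0.86, -0.002, 0.51], [-0.51, 0.001, -0.86], [0.001, -1.0, -0.002]]
force: [-4.8, 2.0, 7.5]
opening: 0.0417
```

```bash
python3 ptr.py 16
```

```text
t 23.7 pos [ 0.5214 -0.1804  0.1063] jawyaw -59.25 q [ 14.   30.2   3.8 106.6  -2.8  43.3 -39.9] F [-3.4  2.8  7.9] M [ 0.38  0.88 -0.05] op 0.0422 y [-0.002  0.001 -1.   ]
px [270 348  65  29 801] ptr yaw 102.5 ptr-jaw 161.8 top z 0.1338 5422
```

>>> carry_out:
  motion:
    - {"dx": 0, "dy": 0.005, "dz": 0, "ax": 0, "ay": 0.05, "az": 0, "jaw": 3.5}
    - {"dx": 0, "dy": 0.005, "dz": 0, "ax": 0, "ay": 0.05, "az": 0, "jaw": 3.5}
    - {"dx": 0, "dy": 0.005, "dz": 0, "ax": 0, "ay": 0.05, "az": 0, "jaw": 3.5}
    - {"dx": 0, "dy": 0.005, "dz": 0, "ax": 0, "ay": 0.05, "az": 0, "jaw": 3.5}
    - {"dx": 0, "dy": 0.005, "dz": 0, "ax": 0, "ay": 0.05, "az": 0, "jaw": 3.5}
    - {"dx": 0, "dy": 0, "dz": 0, "ax": 0, "ay": 0.05, "az": 0, "jaw": 3.5}
    - {"dx": 0, "dy": 0, "dz": 0, "ax": 0, "ay": 0.05, "az": 0, "jaw": 3.5}
    - {"dx": 0, "dy": 0, "dz": 0, "ax": 0, "ay": 0, "az": 0, "jaw": 3.5}

```text
time_s: 24.5
eef_pos: [0.5243, -0.1797, 0.1061]
tcp_rot: [[-0.982, 0.003, 0.188], [-0.188, 0.0, -0.982], [-0.003, -1.0, 0.0]]
force: [4.4, 3.8, 3.1]
opening: 0.042
```

```bash
python3 ptr.py 17
```

```text
t 24.55 pos [ 0.5243 -0.1796  0.1061] jawyaw -79.09 q [ 10.1  30.6   9.5 106.6  -7.2  43.2 -55.5] F [4.1 4.3 3.4] M [ 0.79 -0.98  0.67] op 0.042 y [ 0.003  0.001 -1.   ]
px [269 365  67  20 774] ptr yaw 92.6 ptr-jaw 171.8 top z 0.1337 5346
```

The stop is reached. Mz jumped to 0.67 N m and the pointer stalled at yaw 92.6° while the jaw slipped about 10° on it. I'll back off, aiming for pointer yaw 182.6°.

>>> carry_out:
  motion:
    - {"dx": 0, "dy": 0, "dz": 0, "ax": 0, "ay": -0.1, "az": 0, "jaw": 3.5}
    - {"dx": 0, "dy": -0.013, "dz": 0, "ax": 0, "ay": -0.14, "az": 0, "jaw": 3.5}
    - {"dx": 0, "dy": -0.013, "dz": 0, "ax": 0, "ay": -0.14, "az": 0, "jaw": 3.5}
    - {"dx": 0, "dy": -0.013, "dz": 0, "ax": 0, "ay": -0.14, "az": 0, "jaw": 3.5}
    - {"dx": 0, "dy": -0.013, "dz": 0, "ax": 0, "ay": -0.14, "az": 0, "jaw": 3.5}
    - {"dx": 0, "dy": -0.013, "dz": 0, "ax": 0, "ay": -0.14, "az": 0, "jaw": 3.5}
    - {"dx": 0, "dy": -0.013, "dz": 0, "ax": 0, "ay": -0.14, "az": 0, "jaw": 3.5}
    - {"dx": 0, "dy": 0, "dz": 0, "ax": 0, "ay": 0, "az": 0, "jaw": 3.5}

```text
time_s: 25.35
eef_pos: [0.523, -0.1779, 0.107]
tcp_rot: [[-0.423, 0.001, 0.906], [-0.906, 0.004, -0.423], [-0.004, -1.0, -0.001]]
force: [-0.1, 9.3, 9.3]
opening: 0.0416
```

```bash
python3 ptr.py 18
```

```text
t 25.4 pos [ 0.523  -0.1779  0.107 ] jawyaw -25.21 q [ 20.6  30.1  -6.4 106.5   4.3  43.6 -13.2] F [ 0.2 11.1  8.4] M [ 2.05 -0.15  0.06] op 0.0419 y [ 0.001  0.004 -1.   ]
px [267 363  68  22 795] ptr yaw 145.7 ptr-jaw 170.7 top z 0.1346 5291
```

View pics/wrist18.png

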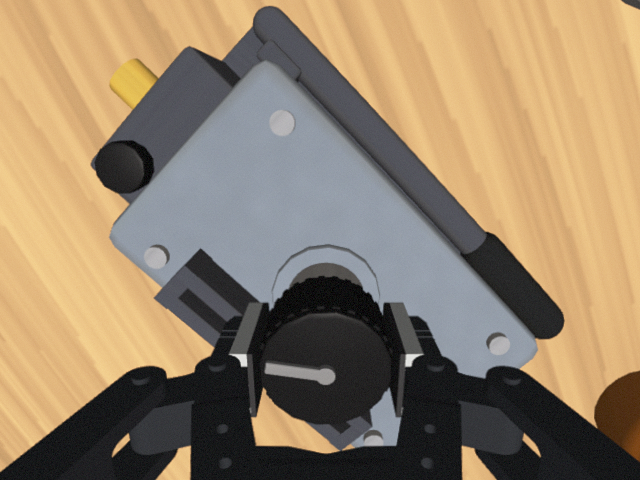

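View pics/wrist17.png

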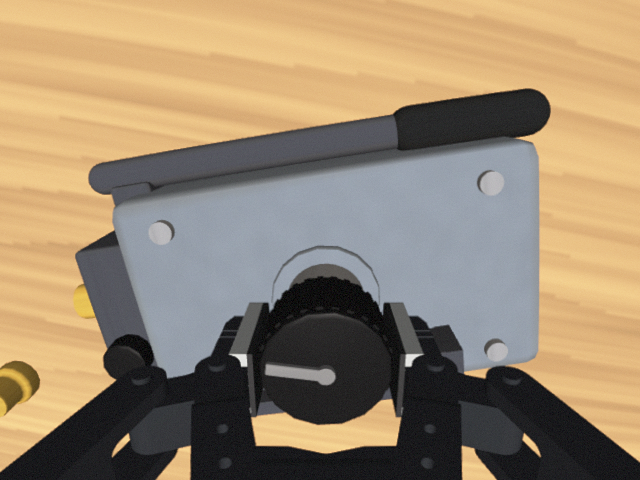

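The pointer has turned 53° with no slip. About 36.5° (0.635 rad) remains. The small dz compensates for the 2–3 mm off-centre grip.

>>> carry_out:
  motion:
    - {"dx": 0, "dy": -0.01, "dz": -0.03, "ax": 0, "ay": -0.1, "az": 0, "jaw": 3.5}
    - {"dx": 0, "dy": -0.01, "dz": -0.03, "ax": 0, "ay": -0.12, "az": 0, "jaw": 3.5}
    - {"dx": 0, "dy": -0.01, "dz": -0.03, "ax": 0, "ay": -0.12, "az": 0, "jaw": 3.5}
    - {"dx": 0, "dy": -0.01, "dz": -0.03, "ax": 0, "ay": -0.12, "az": 0, "jaw": 3.5}
    - {"dx": 0, "dy": -0.01, "dz": -0.03, "ax": 0, "ay": -0.1, "az": 0, "jaw": 3.5}
    - {"dx": 0, "dy": 0, "dz": -0.02, "ax": 0, "ay": -0.075, "az": 0, "jaw": 3.5}
    - {"dx": 0, "dy": 0, "dz": 0, "ax": 0, "ay": 0, "az": 0, "jaw": 3.5}
    - {"dx": 0, "dy": 0, "dz": 0, "ax": 0, "ay": 0, "az": 0, "jaw": 3.5}

```text
time_s: 26.2
eef_pos: [0.5214, -0.1777, 0.1076]
tcp_rot: [[0.193, 0.001, 0.981], [-0.981, 0.003, 0.193], [-0.003, -1.0, 0.002]]
force: [-0.6, 9.2, 9.5]
opening: 0.042
```

```bash
python3 ptr.py 19; python3 - <<'E'
from h import *
# pointer angle in tool-fixed frame from image pixels, slip check
for t in (12,16,17,18,19):
    g=load(f"wrist{t}");X=pts(g,g["T_tool_cam"]) # tool coords
    gr=g["image"].max(2);m=np.zeros(gr.shape,np.uint8);m[340:400,262:340]=gr[340:400,262:340]>100
    n,l,s,_=cv2.connectedComponentsWithStats(m);i=1+s[1:,4].argmax();A=X[l==i]
    vx,vz,_,_=cv2.fitLine((A[:,[0,2]]*1000).astype(np.float32),cv2.DIST_L2,0,.01,.01).ravel()
    if vz>0: vx,vz=-vx,-vz
    end=A[A[:,2].argsort()[-30:]].mean(0)
    print(t,s[i],"angle",np.degrees(np.arctan2(vx,vz)).round(2),"hub mm",(end*1000).round(1))
E
```

```text
t 26.25 pos [ 0.5214 -0.1777  0.1076] jawyaw 11.11 q [ 27.6  30.5 -16.9 106.6  11.9  44.5  15.5] F [0.3 8.7 9.3] M [1.98 0.03 0.08] op 0.0421 y [ 0.001  0.003 -1.   ]
px [266 363  70  22 801] ptr yaw -178.1 ptr-jaw 170.8 top z 0.1353 5315
12 [266 347  70  30 857] angle nan hub mm [nan nan nan]
16 [266 347  69  30 859] angle nan hub mm [nan nan nan]
17 [265 364  71  21 826] angle nan hub mm [nan nan nan]
18 [265 363  70  22 828] angle nan hub mm [nan nan nan]
19 [266 363  70  22 809] angle -170.7 hub mm [  2.  -29.4   2.9]
```

The pointer is at 181.9°, so it has backed off 89.3° by pointer and 90.2° by jaw. Last, a check of the whole scene.

```bash
python3 snap.py 20 scene top
```

```text
t 26.25 pos [ 0.5214 -0.1777  0.1076] jawyaw 11.11 q [ 27.6  30.5 -16.9 106.6  11.9  44.5  15.5] F [0.3 8.7 9.3] M [1.98 0.03 0.08] op 0.0421 y [ 0.001  0.003 -1.   ]
```

View pics/scene20.png

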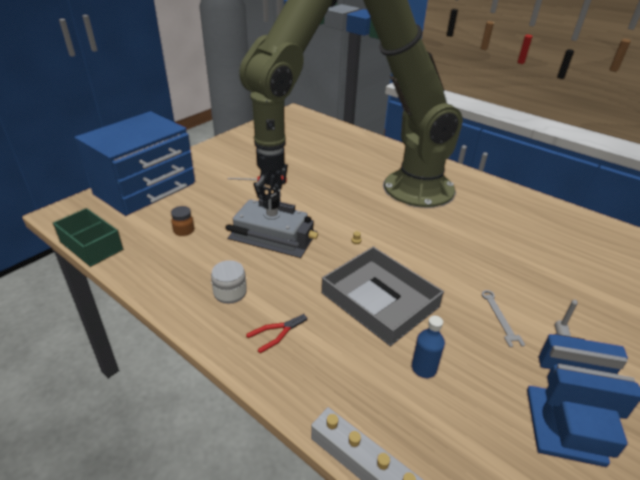

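View pics/top20.png

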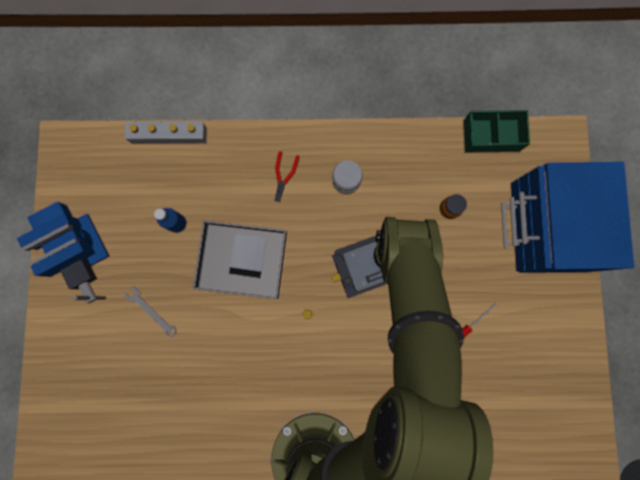

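The guard lies in the tray, at (372,295) in the scene view and (247,255) in the top view. The bystanders are where they were and the gripper is holding the cap, so I'm handing in.

```bash
python3 -c "
from workcell import job_done
print(job_done())"
```

```text
the job is handed in; nothing more can be done
None
```

The pump is ready for use and I handed the job in at about 26.4 s of the 67 s allowed. No verdict was reported.

- **Guard:** I pulled it straight up out of the bracket, set its lower edge on the tray floor at a tilt, and let it down on the lower finger. The last pictures show it lying flat inside the tray.
- **Cap, stop:** I screwed it on clockwise until it bottomed out. The torque jumped from about 0.1 to 0.67 N m and the pointer stalled while the jaw slipped about 10° on it.
- **Cap, back-off:** I backed it off 89.3° by the pointer (90.2° by the jaw angle), and the gripper is still holding it there.
- **Bench:** In the last pictures the other things look unmoved. The arm hides part of the screwdriver in the top view.

**Checks that were less clean:**
- The grip on the cap ended about 3 mm off-centre after the slip at the stop, leaving a steady side force of about 9 N and a vertical force of about 9 N.
- The cap's top measured 1.3 mm below its nominal height at the stop, within the camera calibration. I relied on the torque and the pointer for the stop, not the height.
- The first four move calls were refused because keys were missing from the rows; the arm did not move.

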